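# Clear the former stand and draw out its spare roller plate

### The job

Two glass formers were left standing on the flap of the grey stand: seat each upright in the nest of its own shape beside the flap, fully home, before you lift the flap. Then swing the flap up until it stands open and leave it open, draw the grooved metal plate out of the compartment beneath by its tab, and hold it upright and still over the middle of the white pad, well clear of it. Finish while still holding the plate in the gripper; do not put it down, and leave the cup, the tin and the paddle alone.

Things in the scene. Friction and masses are not known exactly. Their poses are not given: they have to be found in the camera images.
- stand: Fixed grey steel compartment 130 (x) x 150 (y) x 110 mm high, walls and floor 5 mm, open on top under the flap (shut flap's top at 116 mm), and against its +y side a wooden nest deck 130 (x) x 120 (y) x 60 mm high. Origin: centre of the compartment's underside, on the bench; at yaw 0 x points away from the robot, z up. Yaw within 0.3 rad.
- flap (a joint): Angle of the flap (130 x 150 x 6 mm, 0.25 kg): 0 shut and level, pi/2 upright, stop at 1.8. Hinged along the stand's y on the compartment's far (+x) top edge: the near edge swings up and away from the robot. Stiff by friction (0.35 N m): it stays where it is left; moving it takes 2 to 4 N at the bar.
- flap_bar (a point): Middle of the flap's pull bar: round, 10 mm thick, 90 mm long, along the stand's y, in the flap's plane, 45 mm in front of its near edge (40 mm free gap), joined to it by an 8 mm arm at each end. 175 mm from the hinge; 113 mm above the bench when shut; swings with the flap. Pinched from above across its thickness (fingers before and behind it) it can turn between the pads.
- flap_hinge (a point): Middle of the hinge line, fixed on the stand, 110 mm above the bench, at (65, 0, 110) mm of the stand's frame. The hinge line is level with the flap's underside; the bar's centre lies 3 mm above that plane and 175 mm along it.
- round_former: Round former, a glass-shaping hand tool: head a disc of diameter 46 mm, 30 mm high, dark; on it a pale wooden handle of 22 x 22 mm section from 28 to 70 mm above the underside, its sides parallel to the former's x and y. 110 to 230 g. Origin: centre of the underside, z up. It fits only the round nest. Starts standing on the shut flap, on its left or right half (either).
- square_former: Square former: head 38 x 38 mm, sides parallel to its own x and y, 30 mm high, dark; on it a pale wooden handle of 22 x 22 mm section from 28 to 70 mm above the underside, its sides parallel to the former's x and y. 110 to 230 g. Origin: centre of the underside, z up. It fits only the square nest, its sides parallel to the nest's, in any of the four ways. Starts standing on the shut flap, on its left or right half (either).
- round_nest (a point): Centre of the floor of the round nest: blind hole of diameter 49 mm, 18 mm deep, slightly chamfered, in the nest deck's top; floor 42 mm, mouth 60 mm above the bench. The nest nearer the robot, at (-36, 140, 42) mm of the stand's frame.
- square_nest (a point): Centre of the floor of the square nest: blind hole 41 x 41 mm, sides parallel to the stand's x and y, 18 mm deep, slightly chamfered; floor 42 mm, mouth 60 mm above the bench. The nest farther from the robot, at (36, 140, 42) mm of the stand's frame.
- plate: Grooved aluminium plate, 84 (x) x 60 (z) x 8 mm (y), on its upper edge a middle tab 30 (x) x 8 mm up to 95 mm. Origin: middle of the lower edge, z up. 100 to 210 g. Stands hidden in the compartment in a slot (2 mm play, to 50 mm above the bench), axes as the stand's, origin at (-12, 0, 5) mm of its frame, tab top 10 mm below the rim, 65 mm free each side in y. Draws straight up.
- pad: Fixed white ceramic pad, 140 x 140 x 8 mm, flat on the bench to the right of the stand. Origin: centre of its underside. Place and yaw vary.
- cup: Bystander: pale paper lidded drinking cup, 112 mm high, 86 mm across, beyond the pad. Origin: centre of its underside. Leave alone.
- tin: Bystander: round steel tin, diameter 60 mm, 28 mm high, to the left of the stand. Origin: centre of its underside. Leave alone.
- paddle: Bystander: flat long-handled paddle about 270 mm long, 20 mm high at most, lying on the bench to the left of the stand, pointing away from the robot. Origin: under the end of its wooden handle, near the middle. Leave alone.
Mind the look-alikes: they are no part of the job. What is shaped like the square_former but red is not meant. Leave any turquoise look-alike of the round_former alone.

How it is judged:
On the way, in this order (a step that is already met when the one before it is completed fails the run):
1. both formers seated and let go in their own nests, the flap still shut (horizontal distance between round_former and round_nest below 0.005 m and z of round_former in the frame of round_nest between -0.006 and 0.004 m and angle between each of round_former, square_former's own z axis and vertical below 0.1 rad and horizontal distance between square_former and square_nest below 0.005 m and z of square_former in the frame of square_nest between -0.006 and 0.004 m and value of joint flap below 0.12 rad and contact force between the fingers and round_former below 0.1 N and contact force between the fingers and square_former below 0.1 N), for 0.2 s.
2. the flap swung up so that it stands open (value of joint flap above 1.2 rad), for 0.2 s.
3. the plate drawn clear of the compartment, in the gripper (z of plate in the frame of stand above 0.112 m and contact force between the fingers and plate above 1 N), for 0.1 s.
At the end, for the whole second after the job is handed in: Formers home in their own nests (5 mm sideways, 4 mm in depth, tilt under 0.1 rad); flap open over 1.1 rad; plate held by the fingers, still, upright within 0.3 rad, within 60 mm sideways of the pad's centre and over 30 mm above its face, touching neither pad nor stand (horizontal distance between round_former and round_nest below 0.005 m and z of round_former in the frame of round_nest between -0.006 and 0.004 m and angle between each of round_former, square_former's own z axis and vertical below 0.1 rad and horizontal distance between square_former and square_nest below 0.005 m and z of square_former in the frame of square_nest between -0.006 and 0.004 m and value of joint flap above 1.1 rad and horizontal distance between plate and pad below 0.06 m and z of plate in the frame of pad above 0.038 m and angle between plate's own z axis and vertical below 0.3 rad and contact force between the fingers and plate above 1 N and contact force between plate and pad below 0.1 N and contact force between plate and stand below 0.1 N and linear speed of plate below 0.03 m/s); the arm keeps its last pose, push and grip.
It fails at once if the lidded cup is disturbed: shifted more than 30 mm or tipped (distance of cup from where it was at the start of the episode above 0.03 m or angle between cup's own z axis and vertical above 0.35 rad).
It fails at once if the round tin is disturbed: shifted more than 30 mm or tipped (distance of tin from where it was at the start of the episode above 0.03 m or angle between tin's own z axis and vertical above 0.35 rad).
It fails at once if the paddle is disturbed: shifted more than 30 mm or tipped (distance of paddle from where it was at the start of the episode above 0.03 m or angle between paddle's own z axis and vertical above 0.35 rad).
It also fails if it takes over 72 s, if anything falls off the work surface, if the arm or the gripper's body presses on something with over 40 N, if the wrist force passes 120 N, or if a joint passes its speed limit or range.

### The arm

A 6-joint arm with a two-finger parallel gripper is mounted at the origin on the work surface. World frame = base frame: x ahead of the robot, y to its left, z up, the work surface at z = 0. Lengths are in m, angles in rad, forces in N, time in s.
With the tool pointing down it reaches from about 0.375 to 0.9 m from the base axis. Payload 3.1 kg.
Tool frame: the origin (TCP) lies midway between the tips of the shut fingers; the grasp point (between the pads) lies 19 mm behind it; x points along the fingers, y is the direction in which the jaws open and shut, and the axes are right-handed (so a half turn about x gives the same grasp; the last joint's range is limited). The gripper opens to 85 mm and grips with 20 to 120 N. Pads are 22 mm wide; open, the fingers measure 114 mm over their backs; the gripper's body (76 mm by 85 mm) begins 54 mm behind the grasp point. The pads swing forward as they close: fully open they stand 13 mm farther back than shut.
Start: joints at [-1.312, 0.527, 1.433, -0, 1.181, -0.178], TCP at [0.264, -0.566, 0.231] pointing down, gripper open.
Joint ranges: [-3.08, 3.08], [-0.75, 2.2], [0.22, 2.44], [-1.43, 4.57], [0, 2.65], [-2.85, 2.85]. Speed limits (rad/s): [2.79, 2.79, 3.14, 3.14, 3.14, 3.14].

### API

Orientations are given as a unit quaternion [w, x, y, z].
In Python, from cell import readout, camera, bot gives the robot as it stands. The module is installed in compiled form; this text tells all that it offers.
- The arm moves only by the tool carry_out, never from a script. Its argument "rows" is a list of rows, each a list of 4 numbers: the shift along the tool's x, y, z in m, then the turn about the tool's x in degrees. In form: [[dx, dy, dz, turn], ...]. A call has 1 to 20 rows; each row shifts and turns the pose as measured when the row begins, along the tool's axes as they then stand; what a row does not reach is not made up. A row lasts 1/12 s, in which the tool goes at most 41.7 mm and 7.16 degrees, less where a joint would pass 70% of its speed; a pose out of reach is approached as far as the arm can. A call with a gripper value outside its range is refused whole. "fingers" is the opening, from 0 (shut) to 1 (fully open), set as the call begins (left out, the last holds). The fingers move at their own pace and stop on an object; "squeeze" is the grip in N (left out, the last holds). Time passes only in rows, so rows that do not move let the fingers close. It gives the time, the measured TCP pose, the force and the opening at its end, in the units of the state.
- readout.get_obs(): the state, without advancing time (a new reading comes with each control period).
- camera(name): name is "scene" or "top" or "wrist"; returns a dict with "color" (420x560x3 uint8, red, green, blue), "fx", "fy", "cx", "cy" (pixels), "k1" (the pictures are not rectified: a ray, as slopes to the right and down, at radius r is drawn at 1 + k1 r^2 times it, then the intrinsics apply), "rvec" (rotation vector, rad) and "tvec" (3), from world to camera coordinates, as OpenCV has them; the wrist camera has in their place "mount" (4x4, takes a point from camera to tool coordinates, whose origin is the TCP and whose axes are the tool frame's). Camera axes: x right, y down, z forward; pixel columns grow to the right and rows downward; lengths in m; the calibration is good to about 2 mm. A picture is of the moment at which its call begins: read the wrist's pose just before it. There is no depth.
- bot.hand_in(): hands the job in, once; it reports no verdict.
The state is a dict: "time": time; "qpos": joint angles; "joint_velocities": joint speeds; "effort": joint torques, N m; "position": TCP position; "tcp_rot": TCP orientation; "ft_force": force on the tool from outside, world axes, zero at the start; "moment": the same for the moment, N m; "width": opening from 0.0 (shut) to 1.0 (fully open).
Only numpy, scipy, OpenCV 4.12 (cv2) and the standard library are available. Lean on these libraries where they do the work, as an engineer would, in place of code of your own. Each camera call takes 0.05 s, during which the arm holds its last target.

## Working session

There is one attempt and no reset: what is moved stays moved. The work goes in short steps, Python scripts to look and compute and a tool call to move; the robot and the scene stay as the last step left them, time stands still between calls to the robot, and variables do not carry over. Pictures are saved under pics/ and viewed, and the job is handed in when it is done.

Besides the shell and the picture viewer there is one more tool, called in YAML: its name, and indented under it one key for each argument. carry_out: Moves the arm, as the interface text tells. Its arguments: {"type":"object","properties":{"rows":{"type":"array"},"fingers":{"type":"number"},"squeeze":{"type":"number"}},"required":["rows"]}

```bash
mkdir -p pics; cat > h.py <<'E'
import numpy as np, cv2
from cell import readout, camera, bot
def save(c,n): cv2.imwrite('pics/'+n+'.png',c['color'][:,:,::-1])
E
python3 - <<'E'
from h import *
import pickle
o=readout.get_obs();print(o)
for n in['scene','top']:
    c=camera(n);save(c,n+'0');pickle.dump(c,open(n+'0.pkl','wb'));print(n,{k:v for k,v in c.items() if k!='color'})
print(readout.get_obs()['time'])
E
```

```text
{'time': 0.0, 'qpos': array([-1.31249094e+00,  5.28506863e-01,  1.43389035e+00,  1.81700040e-05,
        1.18139844e+00, -1.78486696e-01]), 'joint_velocities': array([-7.48704321e-04, -1.98070487e-04, -2.88826408e-04,  6.44490615e-04,
       -2.19642357e-06, -1.79824978e-03]), 'effort': array([ 1.50678297e-04, -4.42347729e+01, -1.78026742e+01, -1.84504352e-04,
        8.38697248e-03, -3.56645359e-06]), 'position': array([ 0.26425132, -0.5656051 ,  0.23031242]), 'tcp_rot': array([-0.15242364, -0.6902853 , -0.15398063,  0.69033558]), 'ft_force': array([-0.51949975, -1.08022158, -0.40932805]), 'moment': array([-0.02314421,  0.04181452, -0.01421385]), 'width': 0.9999757607718102}
scene {'fx': 538.0133976943553, 'fy': 538.0133976943553, 'cx': 272.6548332125049, 'cy': 217.28769848874558, 'k1': -0.1111005340134159, 'rvec': array([ 2.25226552,  1.08329214, -0.36394706]), 'tvec': array([-0.39384448, -0.26312023,  1.55701388])}
top {'fx': 410.0791937664767, 'fy': 410.0791937664767, 'cx': 279.2091624151103, 'cy': 209.43972409048627, 'k1': 0.018371513965726474, 'rvec': array([ 2.11895213, -2.14822309,  0.1492866 ]), 'tvec': array([0.05985638, 0.57139341, 0.90780138])}
0.1
```

View pics/scene0.png

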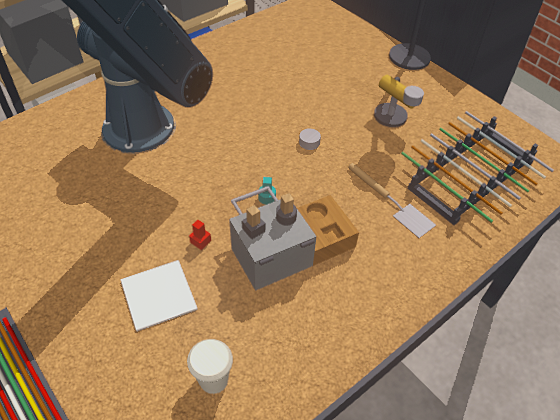

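View pics/top0.png

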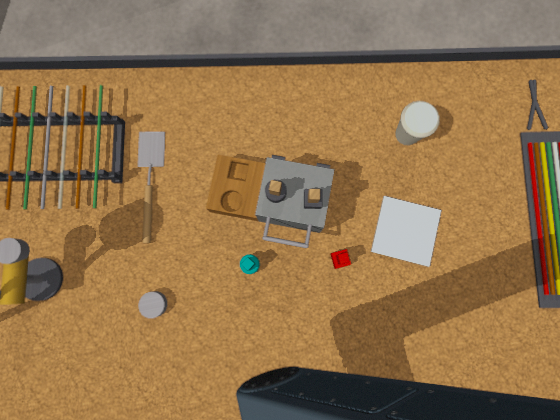

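The top view shows the stand around (295,193), with the round former at left (276,188), the square one at right (314,196), nests at (237,171) and (231,201), the pad at (407,231), and red and turquoise look-alikes in front. I'll enlarge this area.

```bash
python3 - <<'E'
import cv2
a=cv2.imread('pics/top0.png')[145:255,200:345];cv2.imwrite('pics/top0c.png',cv2.resize(a,None,fx=5.4,fy=5.4,interpolation=cv2.INTER_CUBIC))
a=cv2.imread('pics/scene0.png')[170:290,190:365];cv2.imwrite('pics/scene0c.png',cv2.resize(a,None,fx=4.5,fy=4.5,interpolation=cv2.INTER_CUBIC))
E
```

```text
(no output)
```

View pics/top0c.png

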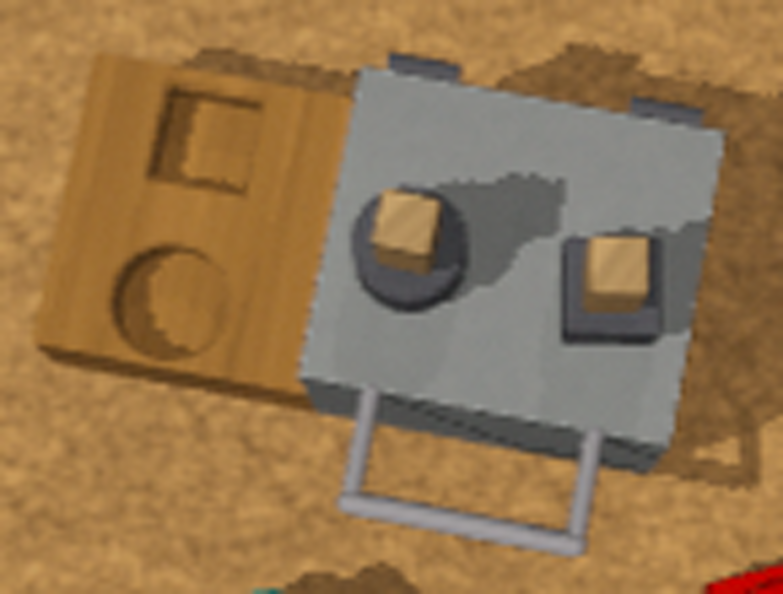

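View pics/scene0c.png

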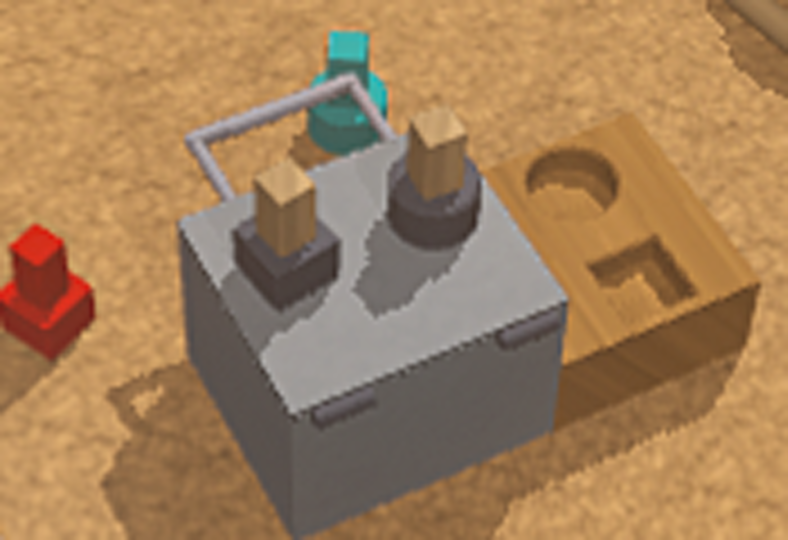

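```bash
cat >> h.py <<'E'
import pickle
from scipy.optimize import least_squares
from scipy.spatial.transform import Rotation as R
def projc(Pc,c):
    x=Pc[:,:2]/Pc[:,2:]; r2=(x**2).sum(1,keepdims=True); x=x*(1+c['k1']*r2)
    return x*[c['fx'],c['fy']]+[c['cx'],c['cy']]
def ext(c,o=None):
    "world->cam R,t"
    if 'mount' in c:
        q=o['tcp_rot'];T=np.eye(4);T[:3,:3]=R.from_quat([q[1],q[2],q[3],q[0]]).as_matrix();T[:3,3]=o['position']
        W=np.linalg.inv(T@c['mount']);return W[:3,:3],W[:3,3]
    return R.from_rotvec(c['rvec']).as_matrix(),np.array(c['tvec'])
def proj(P,c,o=None):
    r,t=ext(c,o);return projc(np.atleast_2d(P)@r.T+t,c)
def st2w(p,P):
    P=np.atleast_2d(P);c,s=np.cos(p[2]),np.sin(p[2])
    return np.c_[P[:,0]*c-P[:,1]*s+p[0],P[:,0]*s+P[:,1]*c+p[1],P[:,2]]
E
python3 - <<'E'
from h import *
T=pickle.load(open('top0.pkl','rb'));S=pickle.load(open('scene0.pkl','rb'))
def tc(u): return (np.array(u,float)+.5)/5.4-.5+[200,145]
def sc(u): return (np.array(u,float)+.5)/4.5-.5+[190,170]
m=1e-3
PT=np.array([[65,75,116],[65,-75,116],[-65,-75,116],[-65,75,116],[65,195,60],[-65,195,60],[-36,140,60]])*m
UT=tc([(358,68),(723,130),(668,443),(302,380),(97,55),(38,348),(170,302)])
PS=np.array([[-65,-75,116],[65,-75,116],[65,75,116],[65,195,60],[-65,195,60],[-36,140,60]])*m
US=sc([(180,220),(295,413),(567,300),(758,285),(630,113),(572,180)])
def fit(Pa,Ua,Pb,Ub,x0,nm):
    for w in[(1,0),(0,1),(1,1)]:
        f=lambda p:np.r_[w[0]*(proj(st2w(p,Pa),T)-Ua).ravel(),w[1]*(proj(st2w(p,Pb),S)-Ub).ravel()]
        r=least_squares(f,x0);print(nm,w,r.x.round(4),'rms',np.sqrt((r.fun**2).mean()*2).round(2))
    return r.x
fit(PT,UT,PS,US,[.55,0,0],'stand')
H=np.array([[11,11,186],[11,-11,186],[-11,-11,186],[-11,11,186]])*m
# head top corner
fit(H,tc([(587,237),(648,239),(647,297),(585,293)]),H,sc([(315,180),(285,200),(254,178),(285,160)])[[0,1,2,3]][[1,2,3,0]]*0+sc([(315,180),(284,200),(254,178),(285,160)])[[0,1,2,3]][[3,2,1,0]]*0+sc([(315,180),(284,200),(254,178),(285,160)]),[.55,0,0],'sq?')
r=proj(st2w([.55,-.03,0],H),S);print(r)
E
```

```text
stand (1, 0) [ 0.5999  0.0169 -0.1933] rms 0.53
stand (0, 1) [ 0.5995  0.0182 -0.2039] rms 0.55
stand (1, 1) [ 0.5998  0.0174 -0.1976] rms 0.85
sq? (1, 0) [ 0.5802 -0.019  -0.0586] rms 0.17
sq? (0, 1) [ 0.5797 -0.0186  0.0979] rms 0.72
sq? (1, 1) [ 0.58   -0.0189  0.0017] rms 0.92
[[247.26903342 204.17850501]
 [238.8970289  209.14348305]
 [232.68079993 202.85662666]
 [241.02017244 197.98609743]]
```

```bash
cat >> h.py <<'E'
def pose(o):
    q=o['tcp_rot'];return np.array(o['position']),R.from_quat([q[1],q[2],q[3],q[0]]).as_matrix()
def plan(xyz,jaw=None):
    "translation in tool axes (do FIRST), then turn; jaw = world yaw of tool y (mod pi)"
    o=readout.get_obs();p,M=pose(o);y=np.arctan2(M[1,1],M[0,1])
    d=M.T@(np.array(xyz)-p)
    print('t',round(o['time'],2),'tcp',p.round(4),'jawyaw',round(y,4),'tilt',np.degrees(np.arccos(-M[2,0])).round(2),'q',o['qpos'].round(2),'w',round(o['width'],3),'F',o['ft_force'].round(1))
    print(' d tool mm',(d*1e3).round(1))
    if jaw is not None:
        a=(jaw-y+np.pi/2)%np.pi-np.pi/2
        print(' turn deg (about tool x)',np.degrees(-a).round(2),'or',np.degrees(-a-np.sign(-a)*np.pi).round(2))
        c,s=np.cos(a),np.sin(a);Mz=np.array([[c,-s,0],[s,c,0],[0,0,1]])@M
        print(' d tool mm if turned first',(Mz.T@(np.array(xyz)-p)*1e3).round(1))
E
python3 - <<'E'
from h import *
print(pose(readout.get_obs())[1].round(3)); 
c=camera('wrist');save(c,'w0');print(c['mount'].round(4),c['fx'],c['k1'])
plan([.56,.0,.35],0.)
E
```

```text
[[-0.001  0.423 -0.906]
 [ 0.002 -0.906 -0.423]
 [-1.    -0.002 -0.   ]]
[[ 1.700e-03 -2.819e-01  9.594e-01 -1.421e-01]
 [ 1.000e+00 -1.000e-04 -1.900e-03 -5.000e-04]
 [ 7.000e-04  9.594e-01  2.819e-01 -7.210e-02]
 [ 0.000e+00  0.000e+00  0.000e+00  1.000e+00]] 354.91941471760947 -0.08275689116777633
t 0.15 tcp [ 0.2643 -0.5658  0.2305] jawyaw -1.134 tilt 0.1 q [-1.31  0.53  1.43 -0.    1.18 -0.18] w 1.002 F [-0.1 -0.1 -1. ]
 d tool mm [-118.7 -387.7 -507.3]
 turn deg (about tool x) -64.97 or 115.03
 d tool mm if turned first [-119.8  295.5 -565.8]
```

carry_out:
  rows:
    - [-0.012,0,0,-7.1]
    - [-0.012,0,0,-7.1]
    - [-0.012,0,0,-7.1]
    - [-0.012,0,0,-7.1]
    - [-0.012,0,0,-7.1]
    - [-0.012,0,0,-7.1]
    - [-0.012,0,0,-7.1]
    - [-0.012,0,0,-7.1]
    - [-0.012,0,0,-7.1]

```text
time: 0.9
position: [0.2631, -0.5615, 0.3345]
tcp_rot: [0.493, 0.505, 0.505, -0.497]
ft_force: [-0.5, -1.1, -0.5]
width: 0.999
```

carry_out:
  rows:
    - [0,0.0185,-0.037,0]
    - [0,0.0185,-0.037,0]
    - [0,0.0185,-0.037,0]
    - [0,0.0185,-0.037,0]
    - [0,0.0185,-0.037,0]
    - [0,0.0185,-0.037,0]
    - [0,0.0185,-0.037,0]
    - [0,0.0185,-0.037,0]
    - [0,0.0185,-0.037,0]
    - [0,0.0185,-0.037,0]
    - [0,0.0185,-0.037,0]
    - [0,0.0185,-0.037,0]
    - [0,0.0185,-0.037,0]
    - [0,0.0185,-0.037,0]
    - [0,0.0185,-0.037,0]
    - [0,0.0185,-0.037,0]

```text
time: 2.23
position: [0.559, 0.0287, 0.3395]
tcp_rot: [0.491, 0.505, 0.501, -0.503]
ft_force: [1.2, -1.2, 0.7]
width: 0.999
```

```bash
python3 - <<'E'
from h import *
plan([.575,.06,.34],0)
E
```

```text
t 2.23 tcp [0.559  0.0287 0.3395] jawyaw -0.0155 tilt 0.8 q [-0.15  0.33  1.45  0.01  1.37 -0.14] w 0.999 F [ 1.2 -1.2  0.7]
 d tool mm [ -0.3  15.5 -31.5]
 turn deg (about tool x) -0.89 or 179.11
 d tool mm if turned first [ -0.3  16.  -31.3]
```

carry_out:
  rows:
    - [0,0.008,-0.016,-0.5]
    - [0,0.008,-0.015,-0.4]
    - [0,0,0,0]

```text
time: 2.48
position: [0.5778, 0.0697, 0.3386]
tcp_rot: [0.497, 0.5, 0.508, -0.495]
ft_force: [-0.1, -0.5, 0.3]
width: 1.0
```

```bash
python3 - <<'E'
from h import *
plan([.575,.06,.34],0)
o=readout.get_obs();c=camera('wrist');save(c,'w1');pickle.dump((o,c),open('w1.pkl','wb'))
print(c['tcp_rot'] if 'tcp_rot' in c else '')
E
```

```text
t 2.48 tcp [0.5778 0.0697 0.3386] jawyaw 0.0109 tilt 0.98 q [-0.08  0.37  1.4   0.02  1.38 -0.09] w 1.0 F [-0.1 -0.5  0.3]
 d tool mm [-1.6 -2.9  9.6]
 turn deg (about tool x) 0.62 or -179.38
 d tool mm if turned first [-1.6 -2.8  9.7]
```

View pics/w1.png

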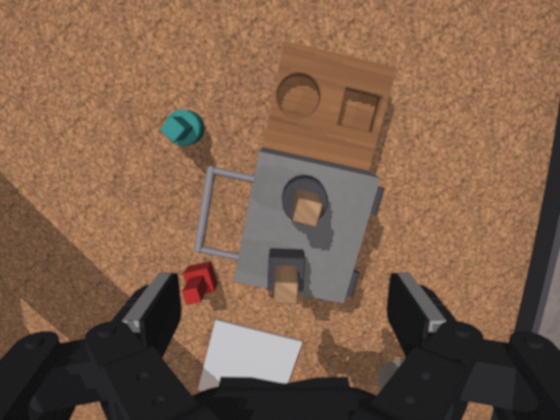

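The wrist view shows the round nest at (299,95), the square nest at (360,112), the round former at (305,200) and the square former at (286,275). I'll enlarge it to fit them.

```bash
python3 - <<'E'
import cv2
a=cv2.imread('pics/w1.png')
cv2.imwrite('pics/w1a.png',cv2.resize(a[35:185,230:410],None,fx=4,fy=4,interpolation=cv2.INTER_CUBIC))
cv2.imwrite('pics/w1b.png',cv2.resize(a[140:310,190:390],None,fx=3.5,fy=3.5,interpolation=cv2.INTER_CUBIC))
E
```

```text
(no output)
```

View pics/w1a.png

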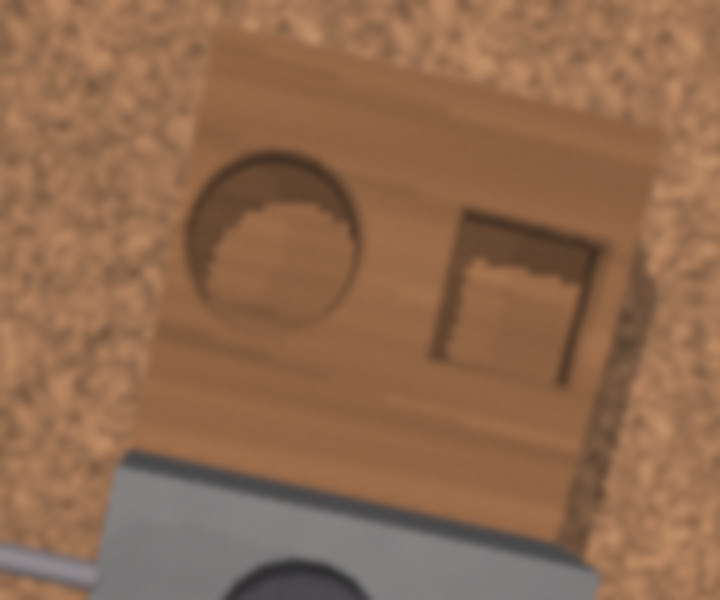

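View pics/w1b.png

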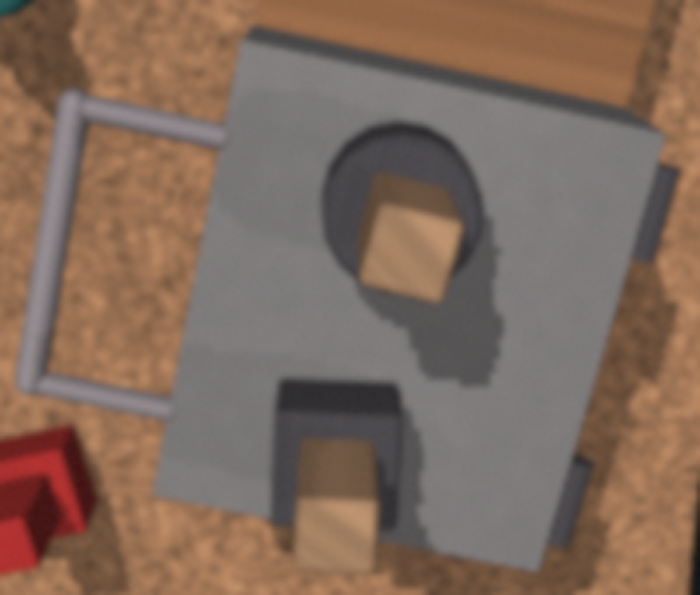

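```bash
python3 - <<'E'
from h import *
T=pickle.load(open('top0.pkl','rb'));S=pickle.load(open('scene0.pkl','rb'));o,c=pickle.load(open('w1.pkl','rb'))
a=lambda u:(np.array(u,float)+.5)/4-.5+[230,35]
b=lambda u:(np.array(u,float)+.5)/3.5-.5+[190,140]
m=1e-3
def fit(P,U,nm,x0=[.58,0,0]):
    f=lambda p:(proj(st2w(p,np.array(P)*m),c,o)-U).ravel()
    r=least_squares(f,x0);print(nm,r.x.round(4),'rms px',np.sqrt((r.fun**2).mean()*2).round(2));return r.x
n=[[15.5,160.5,60],[56.5,160.5,60],[56.5,119.5,60],[15.5,119.5,60],[-36,140,60],[-65,195,60],[65,195,60]]
un=a([(463,210),(603,243),(566,387),(433,357),(273,240),(215,28),(660,135)])
fl=[[-65,75,116],[65,75,116],[-65,-75,116],[65,-75,116]]
uf=b([(248,32),(660,128),(155,495),(540,570)])
fit(n,un,'stand(deck)');fit(fl,uf,'stand(flap)');s=fit(n+fl,np.r_[un,uf],'stand')
print('nests',st2w(s,[[-.036,.14,.042],[.036,.14,.042]]).round(4))
H=[[-11,11,186],[11,11,186],[11,-11,186],[-11,-11,186]]
fit(H,b([(380,203),(463,225),(441,302),(359,279)]),'round')
fit(H,b([(300,497),(378,500),(374,573),(294,568)]),'square')
tc=lambda u:(np.array(u,float)+.5)/5.4-.5+[200,145]
f=lambda p:(proj(st2w(p,np.array(H)[[0,1,2,3]]*m),T)-tc([(372,240),(378,190),(441,197),(434,249)])).ravel()
print(least_squares(f,[.58,0,0]).x)
E
```

```text
stand(deck) [ 0.5981  0.019  -0.2005] rms px 1.07
stand(flap) [ 0.5987  0.0207 -0.2018] rms px 1.74
stand [ 0.5983  0.0196 -0.2005] rms px 1.56
nests [[0.5909 0.164  0.042 ]
 [0.6615 0.1497 0.042 ]]
round [ 0.5969  0.0606 -0.2493] rms px 1.16
square [ 0.5795 -0.0168 -0.0468] rms px 0.77
[ 0.59924359  0.05810438 -0.13995838]
```

```bash
python3 - <<'E'
from h import *
plan([.598,.0595,.25],-.2)
E
```

```text
t 2.53 tcp [0.5769 0.0684 0.3383] jawyaw 0.0102 tilt 0.95 q [-0.08  0.37  1.4   0.01  1.38 -0.09] w 0.999 F [ 0.2 -0.7 -0.6]
 d tool mm [88.  21.7 10.4]
 turn deg (about tool x) 12.04 or -167.96
 d tool mm if turned first [88.  23.2  5.8]
```

carry_out:
  rows:
    - [0,0,0,4]
    - [0,0,0,4]
    - [0,0,0,4]
    - [0.022,0.006,0.0015,0]
    - [0.022,0.006,0.0015,0]
    - [0.022,0.006,0.0015,0]
    - [0.022,0.006,0.0015,0]
    - [0,0,0,0]
    - [0,0,0,0]
    - [0,0,0,0]
  fingers: 0.8

```text
time: 3.37
position: [0.5939, 0.048, 0.2478]
tcp_rot: [-0.437, -0.55, -0.448, 0.553]
ft_force: [1.1, -0.2, -0.1]
width: 0.801
```

```bash
python3 - <<'E'
from h import *
plan([.598,.0595,.25],-.2);print(readout.get_obs()['joint_velocities'].round(3))
o=readout.get_obs();c=camera('wrist');save(c,'w2');pickle.dump((o,c),open('w2.pkl','wb'))
a=c['color'][:,:,::-1]
cv2.imwrite('pics/w2a.png',cv2.resize(a[0:200,200:450],None,fx=3.2,fy=3,interpolation=cv2.INTER_CUBIC))
plan([.598,.0595,.25],-.2)
E
```

```text
t 3.37 tcp [0.5939 0.048  0.2478] jawyaw -0.2192 tilt 0.9 q [-0.11  0.47  1.48  0.01  1.2   0.11] w 0.801 F [ 1.1 -0.2 -0.1]
 d tool mm [ -2.2   1.5 -12.1]
 turn deg (about tool x) -1.1 or 178.9
 d tool mm if turned first [ -2.2   1.7 -12.1]
[-0.016 -0.016 -0.009 -0.001  0.013 -0.002]
t 3.42 tcp [0.5943 0.0481 0.2484] jawyaw -0.2191 tilt 0.82 q [-0.11  0.47  1.48  0.01  1.2   0.11] w 0.799 F [ 0.2 -0.6  0.5]
 d tool mm [ -1.5   1.1 -12. ]
 turn deg (about tool x) -1.09 or 178.91
 d tool mm if turned first [ -1.5   1.3 -12. ]
```

View pics/w2.png

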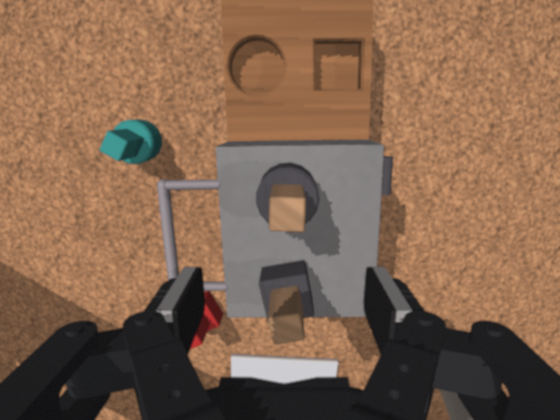

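Settled view: round nest at (258,66), square nest at (337,65), round handle top at (288,210). The arm overshot in y, so I'll refit from enlarged crops.

```bash
python3 - <<'E'
import cv2
a=cv2.imread('pics/w2.png')
cv2.imwrite('pics/w2a.png',cv2.resize(a[0:150,210:400],None,fx=4,fy=4,interpolation=cv2.INTER_CUBIC))
cv2.imwrite('pics/w2b.png',cv2.resize(a[130:350,200:400],None,fx=2.7*1.3,fy=2.7*1.3,interpolation=cv2.INTER_CUBIC)[:600] if 0 else cv2.resize(a[135:345,210:400],None,fx=2.8,fy=2.8,interpolation=cv2.INTER_CUBIC))
E
```

```text
(no output)
```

View pics/w2a.png

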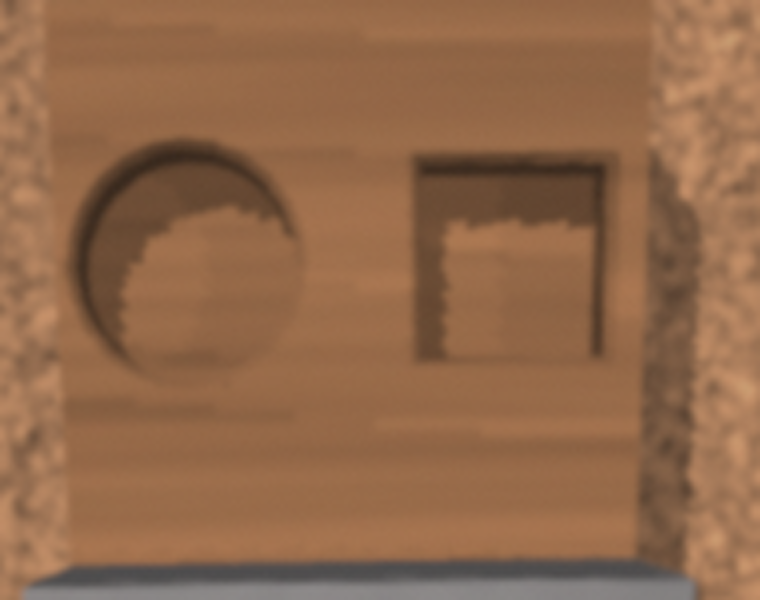

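View pics/w2b.png

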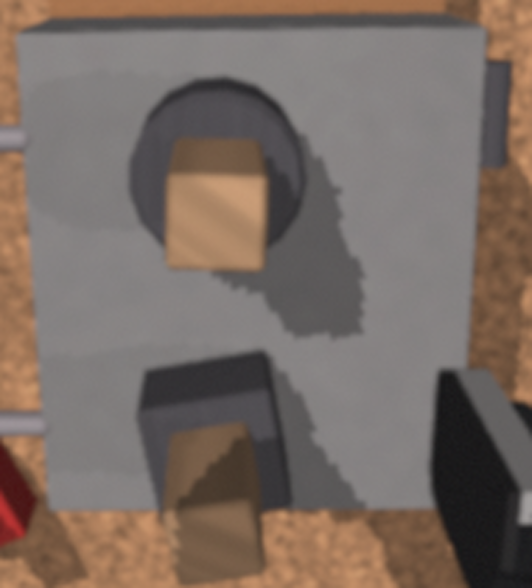

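```bash
python3 - <<'E'
from h import *
o,c=pickle.load(open('w2.pkl','rb'))
a=lambda u:(np.array(u,float)+.5)/4-.5+[210,0]
b=lambda u:(np.array(u,float)+.5)/2.8-.5+[210,135]
m=1e-3
def fit(P,U,nm,x0=[.58,0,0]):
    f=lambda p:(proj(st2w(p,np.array(P)*m),c,o)-U).ravel()
    r=least_squares(f,x0);print(nm,r.x.round(4),'rms px',np.sqrt((r.fun**2).mean()*2).round(2),r.fun.reshape(-1,2).round(1).tolist());return r.x
h=21.5
n=[[36-h,140+h,60],[36+h,140+h,60],[36+h,140-h,60],[36-h,140-h,60],[-36,140,60]]
un=a([(413,152),(616,154),(606,358),(415,362),(188,262)])
fl=[[-65,75,116],[65,75,116],[-65,-75,116]]
uf=b([(20,32),(485,30),(52,510)])
fit(n,un,'deck');fit(fl,uf,'flap');s=fit(n+fl,np.r_[un,uf],'stand')
print('nests',st2w(s,[[-.036,.14,.042],[.036,.14,.042]]).round(4))
H=[[-11,11,186],[11,11,186],[11,-11,186],[-11,-11,186]]
fit(H,b([(170,173),(267,175),(264,270),(164,267)]),'round')
fit(H,b([(178,510),(258,500),(263,570),(183,583)]),'square')
E
```

```text
deck [ 0.5981  0.0198 -0.2066] rms px 0.67 [[0.7, 0.6], [-0.4, -0.1], [0.6, 0.2], [-0.0, -0.6], [-0.8, -0.1]]
flap [ 0.5991  0.019  -0.2052] rms px 1.76 [[-1.3, 0.4], [2.1, -0.9], [-1.0, 1.0]]
stand [ 0.599   0.0194 -0.2013] rms px 1.31 [[0.8, 0.8], [-0.3, -0.1], [1.0, 0.1], [0.4, -0.3], [-0.5, 0.5], [-1.9, 0.3], [1.6, -1.6], [-0.9, 0.9]]
nests [[0.5917 0.1638 0.042 ]
 [0.6623 0.1494 0.042 ]]
round [ 0.5975  0.0607 -0.2527] rms px 1.24 [[-1.4, -1.1], [1.1, -0.4], [0.4, 0.9], [-0.1, 0.7]]
square [ 0.5815 -0.0167 -0.1086] rms px 2.76 [[-3.2, -1.5], [1.5, -0.9], [2.8, 2.3], [-1.0, 0.5]]
```

```bash
cat > joint.py <<'E'
from h import *
T=pickle.load(open('top0.pkl','rb'));S=pickle.load(open('scene0.pkl','rb'));o1,c1=pickle.load(open('w1.pkl','rb'));o2,c2=pickle.load(open('w2.pkl','rb'))
def mk(k,ox,oy): return lambda u:(np.array(u,float)+.5)/k-.5+[ox,oy]
tc=mk(5.4,200,145);sc=mk(4.5,190,170);a1=mk(4,230,35);b1=mk(3.5,190,140);a2=mk(4,210,0);b2=mk(2.8,210,135)
h=21.5
SQ=[[36-h,140+h,60],[36+h,140+h,60],[36+h,140-h,60],[36-h,140-h,60]];h1=20.8
SQ1=[[36-h1,140+h1,60],[36+h1,140+h1,60],[36+h1,140-h1,60],[36-h1,140-h1,60]]
RN=[[-36,140,60]];D=[[-65,195,60],[65,195,60]];F=[[-65,75,116],[65,75,116],[65,-75,116],[-65,-75,116]]
H=[[-11,11,186],[11,11,186],[11,-11,186],[-11,-11,186]]
ob=[ # cam idx, body, pts, px
(0,0,[F[1],F[2],F[3],F[0],D[1],D[0],RN[0]],tc([(358,68),(723,130),(668,443),(302,380),(97,55),(38,348),(170,302)])),
(1,0,[F[3],F[2],F[1],D[1],D[0],RN[0]],sc([(180,220),(295,413),(567,300),(758,285),(630,113),(572,180)])),
(2,0,SQ1+RN+D,a1([(463,210),(603,243),(566,387),(433,357),(273,240),(215,28),(660,135)])),
(2,0,[F[0],F[1],F[3],F[2]],b1([(248,32),(660,128),(155,495),(540,570)])),
(2,1,H,b1([(380,203),(463,225),(441,302),(359,279)])),
(2,2,H,b1([(300,497),(378,500),(374,573),(294,568)])),
(3,0,SQ+RN,a2([(413,152),(616,154),(606,358),(415,362),(188,262)])),
(3,0,[F[0],F[1],F[3]],b2([(20,32),(485,30),(52,510)])),
(3,1,H,b2([(170,173),(267,175),(264,270),(164,267)])),
(3,2,H,b2([(178,510),(258,500),(263,570),(183,583)])),
(0,1,H,tc([(372,240),(378,190),(441,197),(434,249)])),
(0,2,H,tc([(587,237),(648,239),(647,297),(585,293)])[[3,0,1,2]]),
(1,2,H,sc([(315,180),(284,200),(254,178),(285,160)])[[3,0,1,2]]),
(1,1,H,sc([(437,107),(467,128),(437,147),(408,128)])),
]
cams=[(T,None),(S,None),(c1,o1),(c2,o2)]
def res(x,full=True):
    bod=x[:9].reshape(3,3);off=x[9:].reshape(-1,3) # offsets in cam coords for cams
    e=[]
    for ci,bi,P,U in ob:
        c,o=cams[ci];r,t=ext(c,o)
        e.append(((projc(st2w(bod[bi],np.array(P)*1e-3)@r.T+t+off[ci],c)-U)/1.).ravel())
    pr=np.r_[off[:2].ravel()/.002,off[2:].ravel()/.0025]
    return np.concatenate(e+[pr]) if full else e
if __name__=='__main__':
    r=least_squares(res,np.r_[.6,.018,-.2,.598,.06,-.2,.58,-.017,0,np.zeros(12)],loss='soft_l1')
    x=r.x;print(x[:9].reshape(3,3).round(4));print((x[9:].reshape(4,3)*1e3).round(1))
    for q,e in zip(ob,res(x,False)): print(q[0],q[1],np.sqrt((e**2).mean()*2).round(2),e.reshape(-1,2).mean(0).round(1))
    J=r.jac;C=np.linalg.inv(J.T@J);print('sd',np.sqrt(np.diag(C))[:9].round(4))
E
python3 joint.py
```

```text
[[ 0.5993  0.0187 -0.1993]
 [ 0.5975  0.0592 -0.2377]
 [ 0.5805 -0.0189 -0.0574]]
[[ 0.9 -0.3  0.9]
 [-0.1  0.4  0.5]
 [-0.6 -1.4  2.9]
 [-0.1 -1.4  2.3]]
0 0 0.85 [-0.4 -0.1]
1 0 0.83 [ 0.  -0.1]
2 0 0.88 [-0. -0.]
2 0 1.69 [-0.2  0.5]
2 1 1.03 [-0.2 -0. ]
2 2 0.75 [ 0.4 -0.1]
3 0 0.89 [0.  0.4]
3 0 1.53 [-0.  -0.9]
3 1 1.08 [0.3 0. ]
3 2 2.92 [-1.  0.]
0 1 1.26 [-0.1  0.7]
0 2 0.52 [ 0.4 -0.3]
1 2 1.47 [0.1 0.5]
1 1 2.29 [-0.  -0.6]
sd [0.0012 0.0014 0.0024 0.0013 0.0014 0.0211 0.0013 0.0014 0.0243]
```

```bash
python3 - <<'E'
from h import *
plan([.5975,.0592,.2],-.238)
E
```

```text
t 3.42 tcp [0.5943 0.0481 0.2484] jawyaw -0.2191 tilt 0.82 q [-0.11  0.47  1.48  0.01  1.2   0.11] w 0.799 F [ 0.2 -0.6  0.5]
 d tool mm [ 48.5   1.3 -11.3]
 turn deg (about tool x) 1.08 or -178.92
 d tool mm if turned first [ 48.5   1.1 -11.3]
```

carry_out:
  rows:
    - [0,0.001,-0.004,1]
    - [0,0,-0.004,0]
    - [0,0,-0.003,0]
    - [0.012,0,0,0]
    - [0.012,0,0,0]
    - [0.012,0,0,0]
    - [0.012,0,0,0]
    - [0,0,0,0]
    - [0,0,0,0]

```text
time: 4.17
position: [0.6031, 0.0631, 0.2097]
tcp_rot: [0.438, 0.559, 0.438, -0.551]
ft_force: [-0.2, 0.1, 0.2]
width: 0.801
```

```bash
python3 - <<'E'
from h import *
plan([.5975,.0592,.15],-.238)
E
```

```text
t 4.17 tcp [0.6031 0.0631 0.2097] jawyaw -0.2351 tilt 0.66 q [-0.08  0.52  1.51  0.01  1.1   0.15] w 0.801 F [-0.2  0.1  0.2]
 d tool mm [59.6 -5.   5.7]
 turn deg (about tool x) 0.17 or -179.83
 d tool mm if turned first [59.6 -4.9  5.7]
```

carry_out:
  rows:
    - [0.01,-0.002,0.003,0]
    - [0.01,-0.002,0.002,0]
    - [0.01,0,0,0]
    - [0,0,0,0]

```text
time: 4.5
position: [0.6002, 0.0599, 0.1811]
tcp_rot: [0.44, 0.561, 0.437, -0.549]
ft_force: [-1.0, -0.5, -0.8]
width: 0.8
```

```bash
python3 - <<'E'
from h import *
plan([.5975,.0592,.15],-.238)
o=readout.get_obs();c=camera('wrist');save(c,'w3')
plan([.5975,.0592,.15],-.238)
E
```

```text
t 4.5 tcp [0.6002 0.0599 0.1811] jawyaw -0.2336 tilt 0.99 q [-0.09  0.55  1.55  0.01  1.02  0.14] w 0.8 F [-1.  -0.5 -0.8]
 d tool mm [31.1 -2.9  1.6]
 turn deg (about tool x) 0.25 or -179.75
 d tool mm if turned first [31.1 -2.9  1.6]
t 4.55 tcp [0.6007 0.0598 0.182 ] jawyaw -0.2335 tilt 1.06 q [-0.09  0.55  1.55  0.01  1.02  0.14] w 0.8 F [ 0.6 -0.2 -0. ]
 d tool mm [32.  -3.5  1.7]
 turn deg (about tool x) 0.26 or -179.74
 d tool mm if turned first [32.  -3.4  1.7]
```

View pics/w3.png

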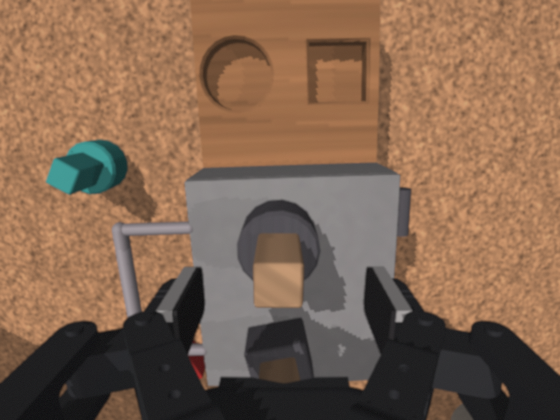

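The round handle top at (279,285) is between the fingers, slightly left of centre. That matches the -3 mm reading, so I'm continuing down.

carry_out:
  rows:
    - [0.01,-0.0015,0.001,0]
    - [0.01,-0.0015,0.001,0]
    - [0.01,0,0,0]
    - [0,0,0,0]

```text
time: 4.88
position: [0.5989, 0.0585, 0.1506]
tcp_rot: [0.441, 0.562, 0.436, -0.548]
ft_force: [-0.5, -0.4, -0.2]
width: 0.802
```

```bash
python3 - <<'E'
from h import *
plan([.5975,.0592,.15],-.238)
E
```

```text
t 4.88 tcp [0.5989 0.0585 0.1506] jawyaw -0.2335 tilt 1.24 q [-0.09  0.59  1.58  0.01  0.95  0.14] w 0.802 F [-0.5 -0.4 -0.2]
 d tool mm [ 0.6 -1.5 -0.3]
 turn deg (about tool x) 0.26 or -179.74
 d tool mm if turned first [ 0.6 -1.6 -0.3]
```

carry_out:
  rows:
    - [0,0,0,0]
    - [0,0,0,0]
    - [0,0,0,0]
    - [0,0,0,0]
    - [0,0,0,0]
    - [0,0,0,0]
  fingers: 0
  squeeze: 50

```text
time: 5.38
position: [0.5988, 0.0585, 0.15]
tcp_rot: [0.441, 0.562, 0.436, -0.548]
ft_force: [0.4, -0.4, -1.0]
width: 0.249
```

```bash
python3 - <<'E'
from h import *
plan([.5975,.0592,.25],-.238)
o=readout.get_obs();print(pose(o)[1].round(4))
E
```

```text
t 5.38 tcp [0.5988 0.0585 0.15  ] jawyaw -0.2336 tilt 1.18 q [-0.09  0.59  1.58  0.01  0.95  0.14] w 0.249 F [ 0.4 -0.4 -1. ]
 d tool mm [-100.     0.3   -1.4]
 turn deg (about tool x) 0.25 or -179.75
 d tool mm if turned first [-100.     0.3   -1.4]
[[ 0.0195  0.9727 -0.2313]
 [ 0.0065 -0.2315 -0.9728]
 [-0.9998  0.0174 -0.0108]]
```

carry_out:
  rows:
    - [-0.01,0,0,0]
    - [-0.02,0,0,0]
    - [-0.02,0,0,0]
    - [-0.01,0,0,0]
    - [0,0,0,0]

```text
time: 5.8
position: [0.5968, 0.0582, 0.2132]
tcp_rot: [0.44, 0.561, 0.436, -0.549]
ft_force: [0.5, -0.2, -0.7]
width: 0.25
```

```bash
python3 - <<'E'
from h import *
plan([.5917,.1630,.20],-.2)
E
```

```text
t 5.8 tcp [0.5968 0.0582 0.2132] jawyaw -0.2336 tilt 1.05 q [-0.09  0.51  1.53  0.01  1.09  0.14] w 0.25 F [ 0.5 -0.2 -0.7]
 d tool mm [  13.8  -29.4 -100.6]
 turn deg (about tool x) -1.92 or 178.08
 d tool mm if turned first [  13.9  -26.  -101.5]
```

carry_out:
  rows:
    - [0,-0.004,-0.015,-1.9]
    - [0,-0.005,-0.02,0]
    - [0,-0.005,-0.02,0]
    - [0,-0.005,-0.02,0]
    - [0,-0.004,-0.015,0]
    - [0.003,0,-0.006,0]
    - [0.006,0,0,0]
    - [0,0,0,0]

```text
time: 6.47
position: [0.5937, 0.159, 0.2032]
tcp_rot: [0.45, 0.554, 0.445, -0.541]
ft_force: [-1.1, 0.3, -0.3]
width: 0.256
```

```bash
python3 - <<'E'
from h import *
plan([.5917,.1630,.14],-.2)
E
```

```text
t 6.47 tcp [0.5937 0.159  0.2032] jawyaw -0.2012 tilt 1.1 q [0.08 0.54 1.5  0.   1.08 0.28] w 0.256 F [-1.1  0.3 -0.3]
 d tool mm [63.2 -3.8 -3. ]
 turn deg (about tool x) -0.07 or 179.93
 d tool mm if turned first [63.2 -3.8 -3. ]
```

carry_out:
  rows:
    - [0.015,-0.001,-0.001,0]
    - [0.02,-0.001,-0.001,0]
    - [0.02,-0.001,0,0]
    - [0.015,0,0,0]
    - [0,0,0,0]
    - [0,0,0,0]

```text
time: 6.97
position: [0.5936, 0.1556, 0.129]
tcp_rot: [0.449, 0.554, 0.443, -0.543]
ft_force: [0.1, -0.7, -1.3]
width: 0.252
```

```bash
python3 - <<'E'
from h import *
plan([.5917,.1630,.125],-.2)
o=readout.get_obs();c=camera('wrist');save(c,'w4');pickle.dump((o,c),open('w4.pkl','wb'))
c=camera('scene');save(c,'s4');c2=camera('top');save(c2,'t4');pickle.dump((c,c2),open('st4.pkl','wb'))
a=c['color'][120:300,230:400,::-1];cv2.imwrite('pics/s4c.png',cv2.resize(a,None,fx=3.3,fy=3.3,interpolation=cv2.INTER_CUBIC))
E
```

```text
t 6.97 tcp [0.5936 0.1556 0.129 ] jawyaw -0.206 tilt 1.04 q [0.07 0.63 1.56 0.   0.92 0.28] w 0.252 F [ 0.1 -0.7 -1.3]
 d tool mm [ 4.  -3.4 -6.8]
 turn deg (about tool x) -0.34 or 179.66
 d tool mm if turned first [ 4.  -3.4 -6.8]
```

View pics/w4.png

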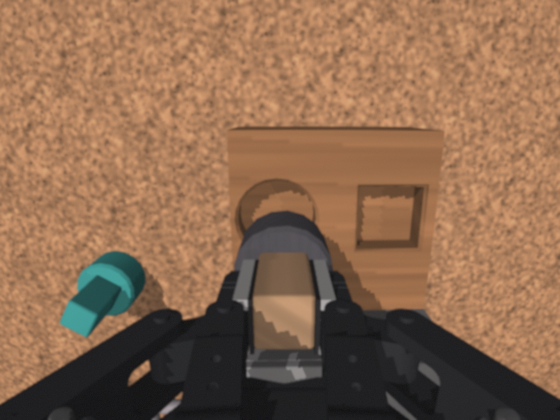

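View pics/s4c.png

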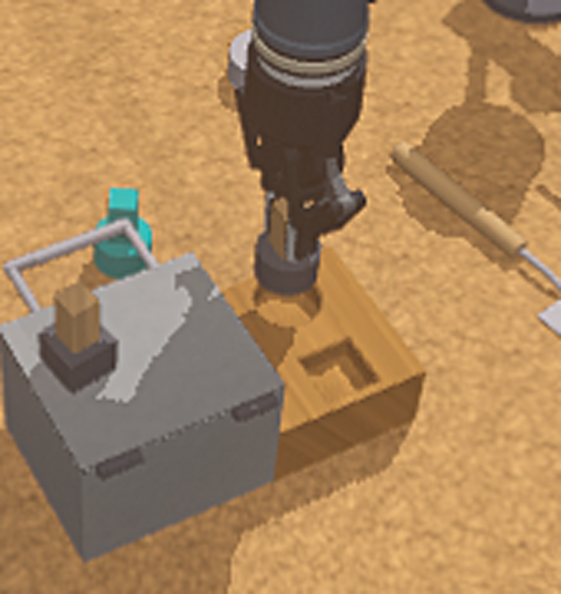

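The wrist view shows the round nest rim at about (276,205), the square nest corners around (357-427,185-248), and the head of the held former at about (285,240). I'll enlarge to compare them.

```bash
python3 - <<'E'
import cv2
a=cv2.imread('pics/w4.png')
cv2.imwrite('pics/w4a.png',cv2.resize(a[120:270,220:450],None,fx=3.4,fy=3.4,interpolation=cv2.INTER_CUBIC))
E
```

```text
(no output)
```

View pics/w4a.png

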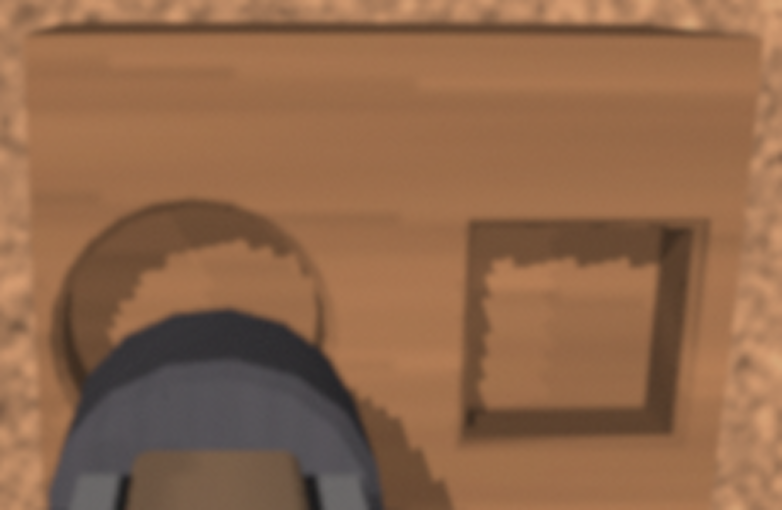

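```bash
cat > rel4.py <<'E'
from h import *
o,c=pickle.load(open('w4.pkl','rb'))
a=lambda u:(np.array(u,float)+.5)/3.4-.5+[220,120]
off=np.array([-.3,-1.4,2.5])*1e-3
h=21.5;m=1e-3
P=np.array([[36-h,140+h,60],[36+h,140+h,60],[36-h,140-h,60],[-65,195,60],[65,195,60]])*m
U=a([(468,220),(710,220),(460,440),(27,38),(760,40)])
r_,t_=ext(c,o);p,M=pose(o)
th=np.linspace(0,2*np.pi,721)
def pj(W): return projc(W@r_.T+t_+off,c)
ul=a([(52,0),(330,0),(0,200)])
def fs(x):
    C=pj(st2w(x,np.c_[-.036+.0255*np.cos(th),.14+.0255*np.sin(th),th*0+.06]))
    return np.r_[(pj(st2w(x,P))-U).ravel(),C[:,0].min()-ul[0,0],C[:,0].max()-ul[1,0],C[:,1].min()-ul[2,1]]
s=least_squares(fs,[.6,.018,-.2]);print('stand',s.x.round(4),s.fun.round(1))
uf=a([(48,0),(382,0),(225,360),(225,310)])
def ff(x): # former underside centre in tool coords
    W=lambda k:p+(M@np.c_[x[0]-k+th*0,x[1]+.023*np.cos(th),x[2]+.023*np.sin(th)].T).T
    A=pj(W(.03));B=pj(W(0.))
    return np.r_[A[:,0].min()-uf[0,0],A[:,0].max()-uf[1,0],A[:,1].min()-uf[2,1],B[:,1].min()-uf[3,1]]
f=least_squares(ff,[.034,0,0]);print('former tool mm',(f.x*1e3).round(1),f.fun.round(1))
w=p+M@f.x;n=st2w(s.x,[[-.036,.14,.06]])[0]
print('former',w.round(4),'nest',n.round(4),'delta tool mm',((M.T@(n-w))*1e3).round(1))
E
python3 rel4.py
```

```text
stand [ 0.5988  0.0182 -0.2043] [ 1.   0.5 -2.5  0.4 -0.3  0.7 -0.5 -1.   0.  -0.9  1.5  0.6  0.3]
former tool mm [37.2 -0.3  1.8] [ 0.3 -0.3  1.4 -1.7]
former [0.5936 0.154  0.0918] nest [0.5919 0.1626 0.06  ] delta tool mm [31.8 -4.  -7.9]
```

carry_out:
  rows:
    - [0,-0.002,-0.004,0]
    - [0,-0.002,-0.004,0]
    - [0.006,0,0,0]
    - [0.006,0,0,0]
    - [0,0,0,0]
    - [0,0,0,0]

```text
time: 7.62
position: [0.5949, 0.1663, 0.1218]
tcp_rot: [0.452, 0.557, 0.441, -0.54]
ft_force: [0.4, -0.3, -1.0]
width: 0.253
```

```bash
python3 - <<'E'
from h import *
plan([.5919,.1634,.099],-.2)
o=readout.get_obs();c=camera('wrist');save(c,'w5');pickle.dump((o,c),open('w5.pkl','wb'))
a=c['color'][:,:,::-1]
cv2.imwrite('pics/w5a.png',cv2.resize(a[120:300,220:450],None,fx=3.3,fy=3.3,interpolation=cv2.INTER_CUBIC))
E
```

```text
t 7.62 tcp [0.5949 0.1663 0.1218] jawyaw -0.2052 tilt 1.71 q [0.09 0.64 1.57 0.   0.9  0.3 ] w 0.253 F [ 0.4 -0.3 -1. ]
 d tool mm [22.7 -3.   3.7]
 turn deg (about tool x) -0.3 or 179.7
 d tool mm if turned first [22.7 -3.   3.7]
```

View pics/w5a.png

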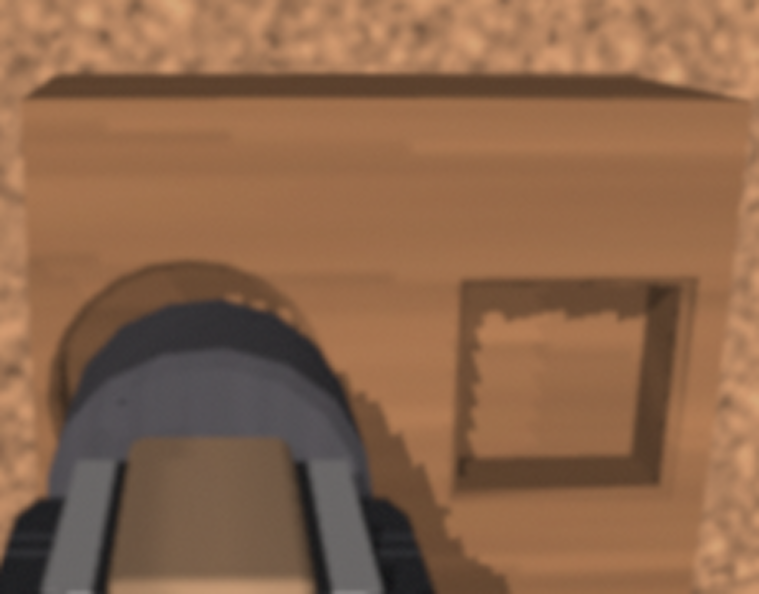

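carry_out:
  rows:
    - [0,-0.001,0.0015,0]
    - [0,-0.001,0.001,0]
    - [0,-0.001,0.001,0]
    - [0,0,0,0]

```text
time: 8.0
position: [0.5906, 0.1631, 0.1214]
tcp_rot: [0.452, 0.557, 0.441, -0.54]
ft_force: [0.0, -0.1, -1.2]
width: 0.251
```

```bash
python3 - <<'E'
from h import *
plan([.5919,.1634,.099],-.2)
o=readout.get_obs();c=camera('wrist');save(c,'w6');pickle.dump((o,c),open('w6.pkl','wb'));print(pose(o)[1][:,0])
plan([.5919,.1634,.099],-.2)
a=c['color'][:,:,::-1]
cv2.imwrite('pics/w6a.png',cv2.resize(a[120:300,220:450],None,fx=3.3,fy=3.3,interpolation=cv2.INTER_CUBIC))
E
```

```text
t 8.0 tcp [0.5906 0.1631 0.1214] jawyaw -0.2051 tilt 1.65 q [0.09 0.64 1.58 0.   0.89 0.29] w 0.251 F [ 0.  -0.1 -1.2]
 d tool mm [22.4  0.6 -0.4]
 turn deg (about tool x) -0.29 or 179.71
 d tool mm if turned first [22.4  0.6 -0.4]
[ 0.02861817  0.00338285 -0.99958469]
t 8.05 tcp [0.5908 0.1632 0.1214] jawyaw -0.2051 tilt 1.67 q [0.09 0.64 1.58 0.   0.89 0.29] w 0.256 F [ 0.1 -0.3 -1.2]
 d tool mm [22.4  0.4 -0.3]
 turn deg (about tool x) -0.29 or 179.71
 d tool mm if turned first [22.4  0.4 -0.3]
```

View pics/w6a.png

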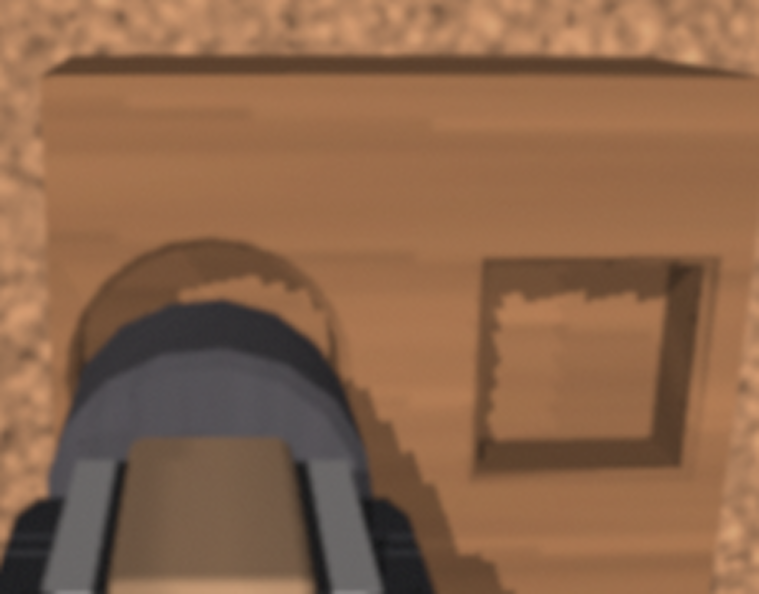

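```bash
sed -e "s/w4.pkl/w6.pkl/;s/3\.4-\.5/3.3-.5/;s/U=a(\[.*/U=a([(484,258),(718,258),(475,478),(45,77),(757,77)])/;s/ul=a(.*/ul=a([(70,0),(345,0),(0,238)])/;s/uf=a(.*/uf=a([(48,0),(370,0),(218,350),(222,300)])/" rel4.py > rel6.py; python3 rel6.py
```

```text
stand [ 0.5995  0.0181 -0.1994] [ 0.   0.4 -2.2 -0.3 -1.2 -0.6 -1.3  0.1  3.6 -0.5  0.8  0.2  0.9]
former tool mm [38.1 -0.2  2.1] [ 0.2 -0.2  1.1 -1.4]
former [0.5911 0.1612 0.0833] nest [0.5919 0.1625 0.06  ] delta tool mm [23.3 -0.1 -1.2]
```

carry_out:
  rows:
    - [0.004,0,-0.0006,0]
    - [0.005,0,-0.0006,0]
    - [0.005,0,0,0]
    - [0.004,0,0,0]
    - [0.002,0,0,0]
    - [0.001,0,0,0]

```text
time: 8.55
position: [0.5921, 0.1644, 0.0983]
tcp_rot: [0.452, 0.557, 0.44, -0.54]
ft_force: [0.1, 0.3, -1.4]
width: 0.252
```

```bash
python3 - <<'E'
from h import *
plan([.5915,.1643,.082],-.2)
o=readout.get_obs();c=camera('wrist');save(c,'w7');pickle.dump((o,c),open('w7.pkl','wb'))
a=c['color'][:,:,::-1]
cv2.imwrite('pics/w7a.png',cv2.resize(a[120:300,220:450],None,fx=3.3,fy=3.3,interpolation=cv2.INTER_CUBIC))
E
```

```text
t 8.55 tcp [0.5921 0.1644 0.0983] jawyaw -0.2054 tilt 1.7 q [0.09 0.68 1.59 0.   0.85 0.29] w 0.252 F [ 0.1  0.3 -1.4]
 d tool mm [16.3 -1.   0.4]
 turn deg (about tool x) -0.31 or 179.69
 d tool mm if turned first [16.3 -1.   0.4]
```

View pics/w7a.png

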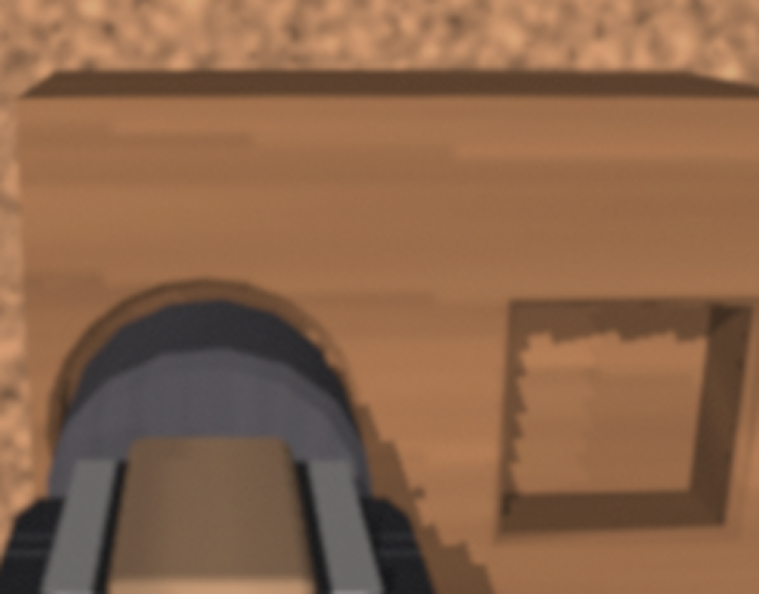

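carry_out:
  rows:
    - [0,-0.0007,0,0]
    - [0.001,-0.0006,-0.0003,0]
    - [0.002,0,0,0]
    - [0.002,0,0,0]
    - [0.002,0,0,0]
    - [0.002,0,0,0]

```text
time: 9.1
position: [0.5917, 0.1645, 0.0899]
tcp_rot: [0.453, 0.557, 0.44, -0.539]
ft_force: [-0.0, -1.9, -0.4]
width: 0.255
```

```bash
python3 - <<'E'
from h import *
plan([.5915,.1643,.082],-.2)
o=readout.get_obs();c=camera('wrist');save(c,'w8');pickle.dump((o,c),open('w8.pkl','wb'))
a=c['color'][:,:,::-1]
cv2.imwrite('pics/w8a.png',cv2.resize(a[120:300,220:450],None,fx=3.3,fy=3.3,interpolation=cv2.INTER_CUBIC))
E
```

```text
t 9.1 tcp [0.5917 0.1645 0.0899] jawyaw -0.2045 tilt 1.79 q [ 0.09  0.69  1.6  -0.    0.83  0.29] w 0.255 F [-0.  -1.9 -0.4]
 d tool mm [ 7.8 -0.4  0.3]
 turn deg (about tool x) -0.26 or 179.74
 d tool mm if turned first [ 7.8 -0.4  0.3]
```

View pics/w8a.png

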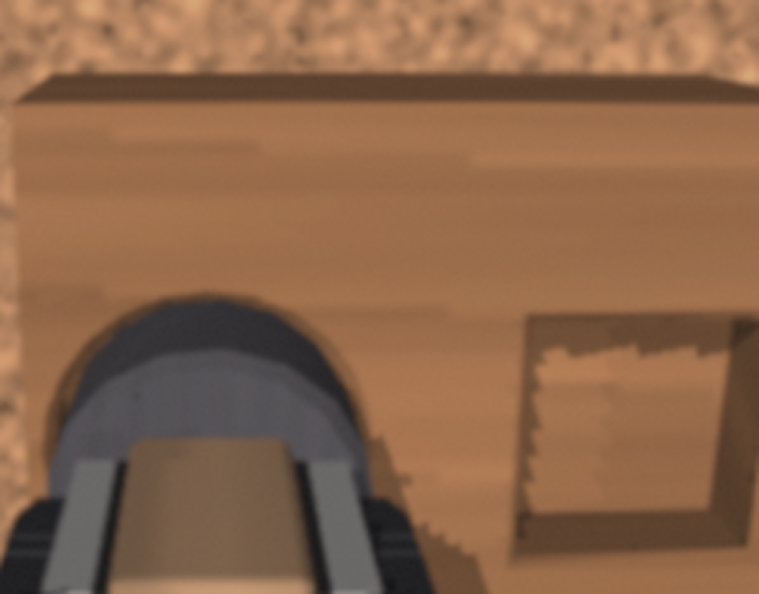

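carry_out:
  rows:
    - [0.002,0,0.0005,0]
    - [0.002,0,0,0]
    - [0.002,0,0,0]
    - [0.002,0,0,0]
    - [0.001,0,0,0]
    - [0.001,0,0,0]

```text
time: 9.65
position: [0.5916, 0.1639, 0.0775]
tcp_rot: [0.452, 0.557, 0.44, -0.54]
ft_force: [-0.1, -1.2, -1.4]
width: 0.249
```

```bash
python3 - <<'E'
from h import *
plan([.5915,.1643,.080],-.2)
E
```

```text
t 9.65 tcp [0.5916 0.1639 0.0775] jawyaw -0.2055 tilt 1.73 q [0.09 0.71 1.6  0.   0.8  0.29] w 0.249 F [-0.1 -1.2 -1.4]
 d tool mm [-2.5 -0.1 -0.4]
 turn deg (about tool x) -0.31 or 179.69
 d tool mm if turned first [-2.5 -0.1 -0.4]
```

Still free (34 mm offset at grasp implies home at about 0.076). Press on gently.

carry_out:
  rows:
    - [0.001,0,0,0]
    - [0.001,0,0,0]
    - [0.001,0,0,0]
    - [0.001,0,0,0]

```text
time: 9.98
position: [0.5916, 0.1639, 0.0758]
tcp_rot: [0.452, 0.557, 0.44, -0.54]
ft_force: [-1.4, -1.4, 5.7]
width: 0.253
```

```bash
python3 - <<'E'
from h import *
plan([.5915,.1643,.076],-.2)
E
```

```text
t 9.98 tcp [0.5916 0.1639 0.0758] jawyaw -0.205 tilt 1.7 q [ 0.09  0.71  1.6  -0.    0.8   0.29] w 0.253 F [-1.4 -1.4  5.7]
 d tool mm [-0.2 -0.2 -0.3]
 turn deg (about tool x) -0.29 or 179.71
 d tool mm if turned first [-0.2 -0.2 -0.3]
```

carry_out:
  rows:
    - [0,0,0,0]
    - [0,0,0,0]
    - [0,0,0,0]
    - [0,0,0,0]
  fingers: 0.6

```text
time: 10.32
position: [0.5927, 0.1647, 0.0767]
tcp_rot: [0.452, 0.558, 0.44, -0.539]
ft_force: [-0.1, -0.6, 0.2]
width: 0.597
```

carry_out:
  rows:
    - [-0.005,0,0,0]
    - [-0.015,0,0,0]
    - [-0.02,0,0,0]
    - [-0.025,0,0,0]
    - [-0.025,0,0,0]
    - [-0.02,0,0,0]
    - [-0.01,0,0,0]
    - [-0.003,0,0,0]

```text
time: 10.98
position: [0.5872, 0.1645, 0.2034]
tcp_rot: [0.451, 0.557, 0.441, -0.54]
ft_force: [0.4, 0.4, -0.9]
width: 0.598
```

```bash
python3 - <<'E'
from h import *
plan([.5805,-.0189,.235],-.06)
o=readout.get_obs();c=camera('wrist');save(c,'w9');pickle.dump((o,c),open('w9.pkl','wb'))
E
```

```text
t 10.98 tcp [0.5872 0.1645 0.2034] jawyaw -0.2055 tilt 1.54 q [0.09 0.53 1.52 0.   1.06 0.29] w 0.598 F [ 0.4  0.4 -0.9]
 d tool mm [-32.5  31.7 180.6]
 turn deg (about tool x) -8.34 or 171.66
 d tool mm if turned first [-33.2   5.1 183.1]
```

View pics/w9.png

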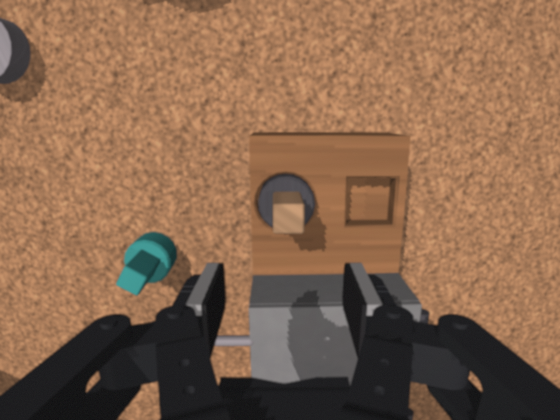

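The round former stands in its nest at (287,205). Next is the square former.

carry_out:
  rows:
    - [-0.012,0,0,-4]
    - [-0.012,0,0,-4]
    - [-0.008,0.001,0.01,-0.3]
    - [0,0.001,0.025,0]
    - [0,0.001,0.03,0]
    - [0,0.001,0.03,0]
    - [0,0.001,0.03,0]
    - [0,0,0.025,0]
    - [0,0,0.015,0]
    - [0,0,0.007,0]
    - [0,0,0.003,0]
    - [0,0,0.001,0]
  fingers: 0.8

```text
time: 12.03
position: [0.5746, -0.0165, 0.2197]
tcp_rot: [0.486, 0.514, 0.489, -0.51]
ft_force: [0.2, -0.2, -0.8]
width: 0.799
```

```bash
python3 - <<'E'
from h import *
plan([.5805,-.0189,.235],-.06)
o=readout.get_obs();c=camera('wrist');save(c,'w10');pickle.dump((o,c),open('w10.pkl','wb'));print(o['joint_velocities'].round(3))
a=c['color'][:,:,::-1]
cv2.imwrite('pics/w10a.png',cv2.resize(a[130:330,180:400],None,fx=3,fy=3,interpolation=cv2.INTER_CUBIC))
E
```

```text
t 12.03 tcp [ 0.5746 -0.0165  0.2197] jawyaw -0.0495 tilt 0.46 q [-0.23  0.47  1.57  0.01  1.09 -0.18] w 0.799 F [ 0.2 -0.2 -0.8]
 d tool mm [-15.3   6.1   1.9]
 turn deg (about tool x) 0.6 or -179.4
 d tool mm if turned first [-15.3   6.1   1.9]
[-0.024  0.015  0.012  0.007 -0.003 -0.02 ]
```

View pics/w10a.png

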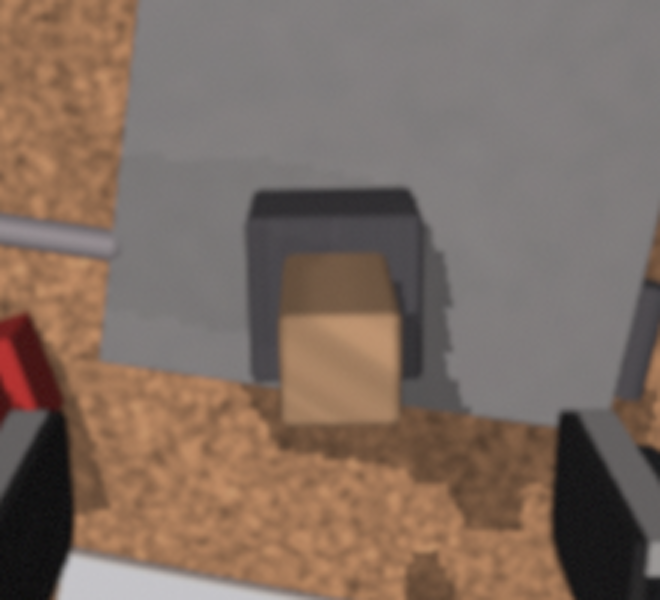

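```bash
python3 - <<'E'
from h import *
o,c=pickle.load(open('w10.pkl','rb'));b=lambda u:(np.array(u,float)+.5)/3-.5+[180,130]
r_,t_=ext(c,o);off=np.array([-.3,-1.4,2.5])*1e-3
P=np.array([[-11,11,186],[11,11,186],[11,-11,186],[-11,-11,186],[-19,19,146],[19,19,146],[19,-19,146],[-19,-19,146]])*1e-3
U=b([(280,312),(400,314),(399,423),(283,424),(247,215),(423,213),(421,382),(252,382)])
r=least_squares(lambda p:(projc(st2w(p,P)@r_.T+t_+off,c)-U).ravel(),[.58,-.02,-.06]);print(r.x.round(4),r.fun.round(1))
plan([r.x[0],r.x[1],.15],r.x[2])
E
```

```text
[ 0.5798 -0.0189 -0.0409] [-0.5  0.1  0.7 -0.9  0.5  0.5 -0.8  0.5 -0.4  0.1  0.7  0.3  0.2 -0.6
 -0.5 -0. ]
t 12.08 tcp [ 0.5745 -0.0163  0.2197] jawyaw -0.049 tilt 0.45 q [-0.23  0.47  1.57  0.01  1.09 -0.18] w 0.799 F [-0.4 -0.3  0. ]
 d tool mm [69.7  5.4  2.9]
 turn deg (about tool x) -0.46 or 179.54
 d tool mm if turned first [69.7  5.4  3. ]
```

carry_out:
  rows:
    - [0,0.002,0.001,-0.5]
    - [0.006,0.002,0.001,0]
    - [0.012,0.0014,0.001,0]
    - [0.012,0,0,0]
    - [0.01,0,0,0]
    - [0.005,0,0,0]
    - [0.002,0,0,0]
    - [0.001,0,0,0]

```text
time: 12.75
position: [0.5816, -0.0126, 0.1682]
tcp_rot: [0.491, 0.51, 0.494, -0.505]
ft_force: [-0.7, 0.1, 0.9]
width: 0.801
```

```bash
python3 - <<'E'
from h import *
plan([.5798,-.0189,.15],-.041)
E
```

```text
t 12.75 tcp [ 0.5816 -0.0126  0.1682] jawyaw -0.0301 tilt 0.55 q [-0.22  0.55  1.61  0.01  0.99 -0.19] w 0.801 F [-0.7  0.1  0.9]
 d tool mm [18.1 -1.7  6.5]
 turn deg (about tool x) 0.63 or -179.37
 d tool mm if turned first [18.1 -1.6  6.5]
```

carry_out:
  rows:
    - [0,-0.0005,0.003,0.6]
    - [0.004,-0.0005,0.003,0]
    - [0.006,-0.0005,0.001,0]
    - [0.005,0,0,0]
    - [0.003,0,0,0]

```text
time: 13.17
position: [0.5812, -0.0202, 0.1505]
tcp_rot: [0.489, 0.514, 0.49, -0.506]
ft_force: [0.2, 0.6, 0.9]
width: 0.8
```

```bash
python3 - <<'E'
from h import *
plan([.5798,-.0189,.15],-.041)
E
```

```text
t 13.17 tcp [ 0.5812 -0.0202  0.1505] jawyaw -0.0412 tilt 0.61 q [-0.23  0.57  1.62  0.01  0.94 -0.2 ] w 0.8 F [0.2 0.6 0.9]
 d tool mm [ 0.5 -1.5 -1.2]
 turn deg (about tool x) -0.01 or 179.99
 d tool mm if turned first [ 0.5 -1.5 -1.2]
```

carry_out:
  rows:
    - [0,-0.001,-0.0006,0]
    - [0,0,0,0]
    - [0,0,0,0]
    - [0,0,0,0]
    - [0,0,0,0]
    - [0,0,0,0]
    - [0,0,0,0]
  fingers: 0

```text
time: 13.75
position: [0.5795, -0.0196, 0.1496]
tcp_rot: [0.489, 0.514, 0.49, -0.507]
ft_force: [-0.6, -0.8, -0.7]
width: 0.253
```

carry_out:
  rows:
    - [-0.008,0,0,0]
    - [-0.016,0,0,0]
    - [-0.02,0,0,0]
    - [-0.02,0,0,0]
    - [-0.016,0,0,0]
    - [-0.008,0,0,0]
    - [-0.003,0,0,0]

```text
time: 14.33
position: [0.5771, -0.0198, 0.2445]
tcp_rot: [0.487, 0.512, 0.492, -0.508]
ft_force: [0.3, 0.1, -2.5]
width: 0.252
```

```bash
python3 - <<'E'
from h import *
plan([.6623,.1490,.235],-.1995)
E
```

```text
t 14.33 tcp [ 0.5771 -0.0198  0.2445] jawyaw -0.0414 tilt 0.58 q [-0.23  0.45  1.54  0.01  1.16 -0.2 ] w 0.252 F [ 0.3  0.1 -2.5]
 d tool mm [  11.2   78.1 -172.1]
 turn deg (about tool x) 9.06 or -170.94
 d tool mm if turned first [  11.3   50.1 -182.2]
```

carry_out:
  rows:
    - [0,0,0,4]
    - [0,0,0,4]
    - [0,0.002,-0.008,1]
    - [0,0.006,-0.022,0]
    - [0,0.008,-0.028,0]
    - [0,0.008,-0.03,0]
    - [0,0.008,-0.03,0]
    - [0,0.007,-0.025,0]
    - [0,0.005,-0.016,0]
    - [0,0.002,-0.008,0]
    - [0,0.001,-0.003,0]
    - [0,0,-0.001,0]

```text
time: 15.33
position: [0.6566, 0.1433, 0.2392]
tcp_rot: [-0.439, -0.548, -0.45, 0.552]
ft_force: [-0.2, 0.4, -1.5]
width: 0.252
```

```bash
python3 - <<'E'
from h import *
plan([.6623,.1490,.145],-.1995)
E
```

```text
t 15.33 tcp [0.6566 0.1433 0.2392] jawyaw -0.2105 tilt 0.95 q [0.04 0.59 1.29 0.01 1.28 0.25] w 0.252 F [-0.2  0.4 -1.5]
 d tool mm [94.2  5.9 -6.2]
 turn deg (about tool x) -0.63 or 179.37
 d tool mm if turned first [94.2  6.  -6.1]
```

carry_out:
  rows:
    - [0.008,0.002,-0.002,-0.6]
    - [0.018,0.002,-0.002,0]
    - [0.025,0.001,-0.001,0]
    - [0.025,0,0,0]
    - [0.018,0,0,0]
    - [0.008,0,0,0]
    - [0.003,0,0,0]

```text
time: 15.92
position: [0.66, 0.1405, 0.1297]
tcp_rot: [-0.442, -0.546, -0.451, 0.551]
ft_force: [0.8, 1.5, -0.7]
width: 0.252
```

```bash
python3 - <<'E'
from h import *
plan([.6623,.1490,.13],-.1995)
E
```

```text
t 15.92 tcp [0.66   0.1405 0.1297] jawyaw -0.2042 tilt 0.87 q [0.04 0.71 1.37 0.01 1.07 0.24] w 0.252 F [ 0.8  1.5 -0.7]
 d tool mm [-0.3  0.5 -8.8]
 turn deg (about tool x) -0.27 or 179.73
 d tool mm if turned first [-0.3  0.6 -8.8]
```

carry_out:
  rows:
    - [0,0,-0.003,0]
    - [0,0,-0.003,0]
    - [0,0,-0.0015,0]
    - [0,0,-0.0005,0]
    - [0,0,0,0]

```text
time: 16.33
position: [0.6632, 0.1473, 0.1321]
tcp_rot: [-0.442, -0.547, -0.45, 0.55]
ft_force: [0.2, -0.3, -1.0]
width: 0.254
```

```bash
python3 - <<'E'
from h import *
plan([.6623,.1490,.13],-.1995)
o=readout.get_obs();c=camera('wrist');save(c,'w11');pickle.dump((o,c),open('w11.pkl','wb'))
a=c['color'][:,:,::-1]
cv2.imwrite('pics/w11a.png',cv2.resize(a[120:300,150:380],None,fx=3.3,fy=3.3,interpolation=cv2.INTER_CUBIC))
plan([.6623,.1490,.13],-.1995)
E
```

```text
t 16.33 tcp [0.6632 0.1473 0.1321] jawyaw -0.2062 tilt 0.7 q [0.05 0.71 1.36 0.01 1.08 0.25] w 0.254 F [ 0.2 -0.3 -1. ]
 d tool mm [ 2.2 -1.2 -1.5]
 turn deg (about tool x) -0.38 or 179.62
 d tool mm if turned first [ 2.2 -1.2 -1.5]
t 16.38 tcp [0.6634 0.1473 0.1324] jawyaw -0.2062 tilt 0.67 q [0.05 0.71 1.36 0.01 1.08 0.25] w 0.251 F [-0.5 -0.4 -1.3]
 d tool mm [ 2.4 -1.4 -1.4]
 turn deg (about tool x) -0.38 or 179.62
 d tool mm if turned first [ 2.4 -1.4 -1.4]
```

View pics/w11a.png

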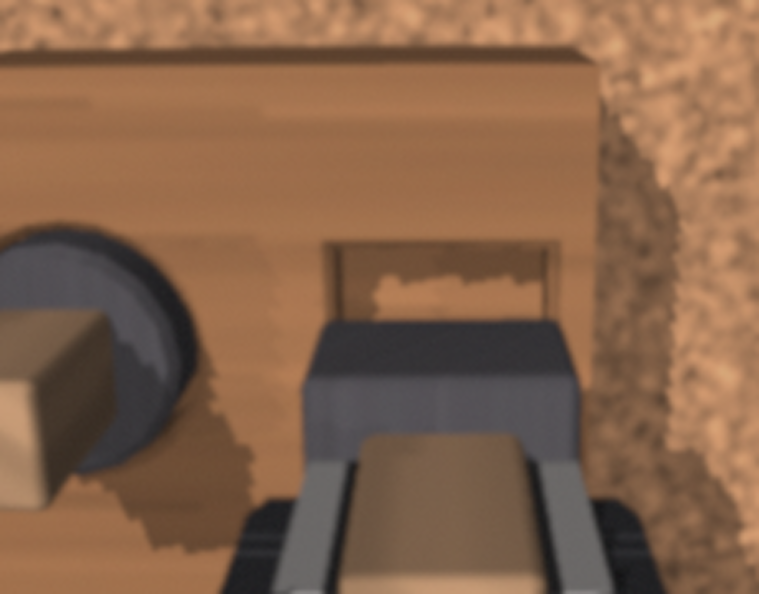

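```bash
cat > rel11.py <<'E'
from h import *
import sys
def go(pk,offxy,k,Un,Udeck,Ub,Ut):
    o,c=pickle.load(open(pk,'rb'));a=lambda u:(np.array(u,float)+.5)/k-.5+offxy
    off=np.array([-.3,-1.4,2.5])*1e-3;h=21.5;m=1e-3
    r_,t_=ext(c,o);p,M=pose(o);pj=lambda W:projc(W@r_.T+t_+off,c)
    P=np.array([[36-h,140+h,60],[36+h,140+h,60]]+([[65,195,60]] if Udeck else []))*m;U=a(Un+([Udeck] if Udeck else []))
    s=least_squares(lambda x:np.r_[(pj(st2w(x,P))-U).ravel(),(x[2]+.2)/.003],[.6,.018,-.2]);print('stand',s.x.round(4),s.fun.round(1))
    Uf=a(Ub+Ut)
    def ff(x):
        cs,sn=np.cos(x[3]),np.sin(x[3])
        L=np.array([[0,-.019,-.019],[0,.019,-.019],[-.03,-.019,-.019],[-.03,.019,-.019]])
        L=np.c_[L[:,0],L[:,1]*cs-L[:,2]*sn,L[:,1]*sn+L[:,2]*cs]+x[:3]
        return (pj(p+L@M.T)-Uf).ravel()
    f=least_squares(ff,[.034,0,0,0]);print('former tool mm',(f.x[:3]*1e3).round(1),'rot deg',np.degrees(f.x[3]).round(2),f.fun.round(1))
    w=p+M@f.x[:3];n=st2w(s.x,[[.036,.14,.06]])[0]
    y=np.arctan2(M[1,1],M[0,1])-f.x[3]
    print('former',w.round(4),'yaw',y.round(4),'nest',n.round(4),'delta tool mm',((M.T@(n-w))*1e3).round(1))
E
python3 - <<'E'
from rel11 import *
go('w11.pkl',[150,120],3.3,[(325,241),(562,243)],(598,65),[(330,321),(557,321)],[(305,375),(578,375)])
E
```

```text
stand [ 0.5996  0.018  -0.2002] [ 1.3  0.7 -1.9 -0.2  0.6 -0.5 -0.1]
former tool mm [41.1  0.1  2.7] rot deg 0.02 [-0.6 -1.1  0.  -1.1  0.9  0.9 -0.4  0.9]
former [0.6623 0.1449 0.091 ] yaw -0.2065 nest [0.6627 0.148  0.06  ] delta tool mm [31.   0.1 -3.1]
```

carry_out:
  rows:
    - [0,0,-0.001,-0.35]
    - [0.004,-0.0003,-0.001,0]
    - [0.006,0,-0.0005,0]
    - [0.006,0,0,0]
    - [0.004,0,0,0]
    - [0.002,0,0,0]

```text
time: 16.88
position: [0.6647, 0.1508, 0.1109]
tcp_rot: [0.445, 0.547, 0.451, -0.547]
ft_force: [0.6, -0.1, -1.8]
width: 0.253
```

```bash
python3 - <<'E'
from h import *
plan([.6625,.1495,.097],-.1995)
o=readout.get_obs();c=camera('wrist');save(c,'w12');pickle.dump((o,c),open('w12.pkl','wb'))
a=c['color'][:,:,::-1]
cv2.imwrite('pics/w12a.png',cv2.resize(a[120:300,150:380],None,fx=3.3,fy=3.3,interpolation=cv2.INTER_CUBIC))
plan([.6625,.1495,.097],-.1995)
E
```

```text
t 16.88 tcp [0.6647 0.1508 0.1109] jawyaw -0.1985 tilt 0.47 q [0.06 0.74 1.37 0.01 1.03 0.25] w 0.253 F [ 0.6 -0.1 -1.8]
 d tool mm [13.9 -1.8  1.8]
 turn deg (about tool x) 0.06 or -179.94
 d tool mm if turned first [13.9 -1.8  1.8]
t 16.93 tcp [0.6643 0.1507 0.1103] jawyaw -0.1986 tilt 0.52 q [0.06 0.74 1.37 0.01 1.03 0.25] w 0.253 F [-0.6 -0.4 -1.9]
 d tool mm [13.3 -1.4  1.6]
 turn deg (about tool x) 0.05 or -179.95
 d tool mm if turned first [13.3 -1.4  1.6]
```

View pics/w12a.png

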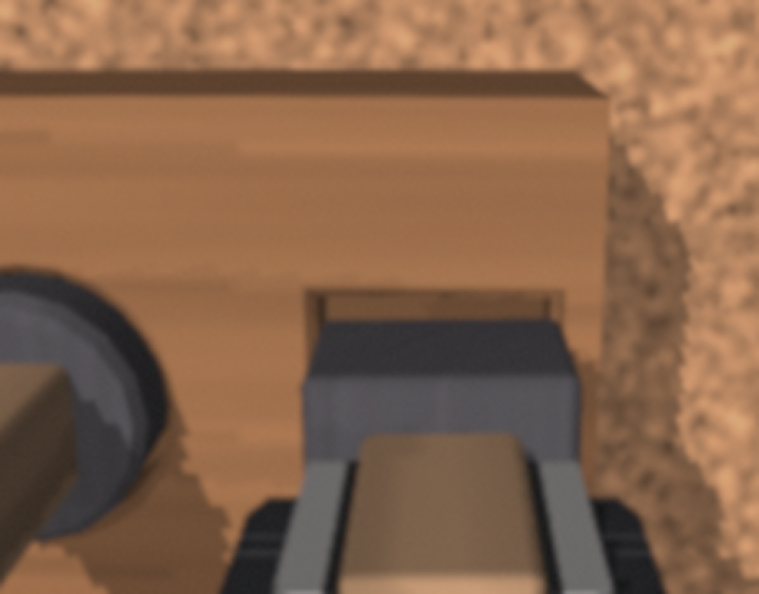

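carry_out:
  rows:
    - [0,-0.0007,0.0006,0]
    - [0.003,-0.0006,0.0006,0]
    - [0.004,0,0,0]
    - [0.003,0,0,0]
    - [0.002,0,0,0]
    - [0.001,0,0,0]

```text
time: 17.43
position: [0.6624, 0.1495, 0.0955]
tcp_rot: [-0.445, -0.547, -0.451, 0.548]
ft_force: [0.6, 0.0, -1.4]
width: 0.253
```

```bash
python3 - <<'E'
from h import *
plan([.6625,.1495,.094],-.1995)
o=readout.get_obs();c=camera('wrist');save(c,'w13');pickle.dump((o,c),open('w13.pkl','wb'))
a=c['color'][:,:,::-1]
cv2.imwrite('pics/w13a.png',cv2.resize(a[120:300,150:380],None,fx=3.3,fy=3.3,interpolation=cv2.INTER_CUBIC))
plan([.6625,.1495,.094],-.1995)
E
```

```text
t 17.43 tcp [0.6624 0.1495 0.0955] jawyaw -0.1989 tilt 0.55 q [0.05 0.76 1.39 0.01 1.   0.25] w 0.253 F [ 0.6  0.  -1.4]
 d tool mm [ 1.5  0.1 -0. ]
 turn deg (about tool x) 0.04 or -179.96
 d tool mm if turned first [ 1.5  0.1 -0. ]
t 17.48 tcp [0.6622 0.1495 0.0953] jawyaw -0.1989 tilt 0.56 q [0.05 0.76 1.39 0.01 1.   0.25] w 0.253 F [-0.4 -0.9 -1.4]
 d tool mm [ 1.3  0.3 -0. ]
 turn deg (about tool x) 0.04 or -179.96
 d tool mm if turned first [ 1.3  0.3 -0. ]
```

View pics/w13a.png

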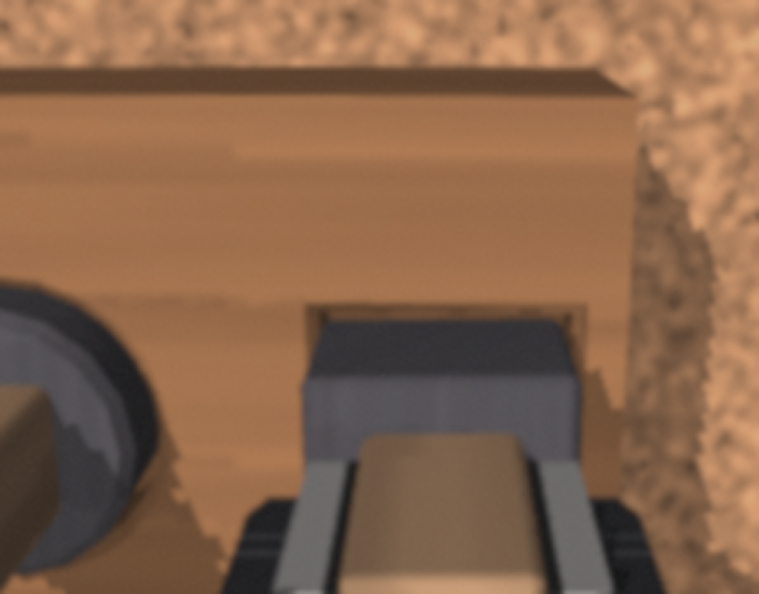

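carry_out:
  rows:
    - [0.001,0.0002,0.0004,0]
    - [0.002,0,0,0]
    - [0.002,0,0,0]
    - [0.002,0,0,0]
    - [0.002,0,0,0]

```text
time: 17.9
position: [0.6632, 0.1486, 0.0867]
tcp_rot: [-0.445, -0.547, -0.451, 0.547]
ft_force: [-0.6, -0.6, -1.1]
width: 0.252
```

```bash
python3 - <<'E'
from h import *
plan([.6625,.1493,.076],-.1995)
o=readout.get_obs();c=camera('wrist');save(c,'w14')
a=c['color'][:,:,::-1]
cv2.imwrite('pics/w14a.png',cv2.resize(a[120:300,150:380],None,fx=3.3,fy=3.3,interpolation=cv2.INTER_CUBIC))
plan([.6625,.1493,.076],-.1995)
E
```

```text
t 17.9 tcp [0.6632 0.1486 0.0867] jawyaw -0.1988 tilt 0.44 q [0.05 0.77 1.39 0.01 0.99 0.25] w 0.252 F [-0.6 -0.6 -1.1]
 d tool mm [10.7 -0.7 -0.5]
 turn deg (about tool x) 0.04 or -179.96
 d tool mm if turned first [10.7 -0.7 -0.5]
t 17.95 tcp [0.6628 0.1486 0.0861] jawyaw -0.1988 tilt 0.48 q [0.05 0.77 1.39 0.01 0.99 0.25] w 0.255 F [-0.1 -0.7 -1.2]
 d tool mm [10.1 -0.4 -0.5]
 turn deg (about tool x) 0.04 or -179.96
 d tool mm if turned first [10.1 -0.4 -0.5]
```

View pics/w14a.png

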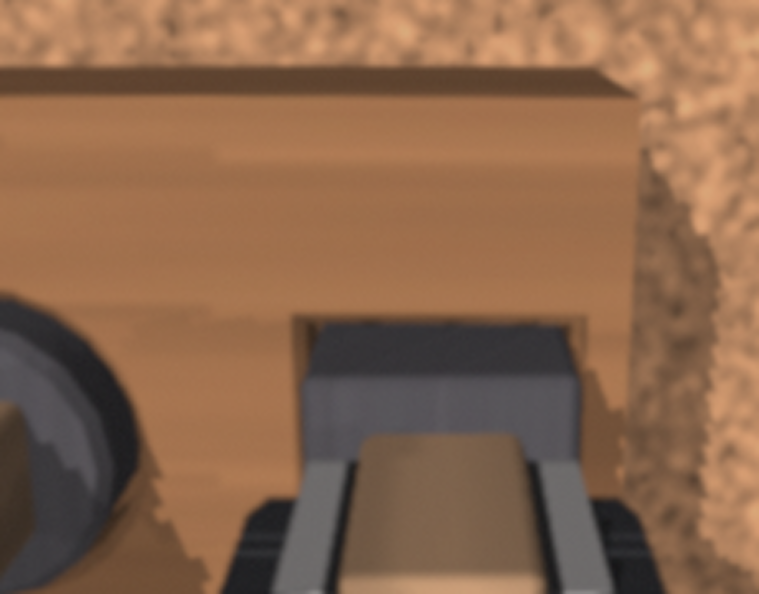

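The square head is entering the nest with no side force. I'll push it home.

carry_out:
  rows:
    - [0.002,-0.0003,-0.0002,0]
    - [0.002,0,0,0]
    - [0.002,0,0,0]
    - [0.002,0,0,0]
    - [0.001,0,0,0]
    - [0.001,0,0,0]

```text
time: 18.45
position: [0.6626, 0.1487, 0.0757]
tcp_rot: [-0.445, -0.547, -0.451, 0.548]
ft_force: [-2.9, -0.1, 9.1]
width: 0.247
```

```bash
python3 - <<'E'
from h import *
plan([.6625,.1493,.076],-.1995)
E
```

```text
t 18.45 tcp [0.6626 0.1487 0.0757] jawyaw -0.1986 tilt 0.46 q [0.05 0.78 1.4  0.01 0.97 0.25] w 0.247 F [-2.9 -0.1  9.1]
 d tool mm [-0.3 -0.2 -0.6]
 turn deg (about tool x) 0.05 or -179.95
 d tool mm if turned first [-0.3 -0.2 -0.6]
```

carry_out:
  rows:
    - [0,0,0,0]
    - [0,0,0,0]
    - [0,0,0,0]
    - [0,0,0,0]
  fingers: 0.5

```text
time: 18.78
position: [0.6637, 0.1493, 0.0766]
tcp_rot: [0.445, 0.548, 0.45, -0.547]
ft_force: [0.2, -0.9, 1.3]
width: 0.498
```

carry_out:
  rows:
    - [-0.005,0,0,0]
    - [-0.015,0,0,0]
    - [-0.025,0,0,0]
    - [-0.03,0,0,0]
    - [-0.025,0,0,0]
    - [-0.015,0,0,0]
    - [-0.008,0,0,0]
    - [-0.003,0,0,0]

```text
time: 19.45
position: [0.6631, 0.1489, 0.2078]
tcp_rot: [-0.444, -0.546, -0.451, 0.548]
ft_force: [0.4, -0.1, 0.3]
width: 0.502
```

```bash
python3 - <<'E'
from h import *
plan([.4916,.0401,.2],-.1995)
o=readout.get_obs();c=camera('wrist');save(c,'w15');pickle.dump((o,c),open('w15.pkl','wb'))
E
```

```text
t 19.45 tcp [0.6631 0.1489 0.2078] jawyaw -0.1987 tilt 0.58 q [0.05 0.63 1.3  0.01 1.22 0.25] w 0.502 F [ 0.4 -0.1  0.3]
 d tool mm [   8.4 -146.5  140.6]
 turn deg (about tool x) 0.05 or -179.95
 d tool mm if turned first [   8.4 -146.4  140.7]
```

View pics/w15.png

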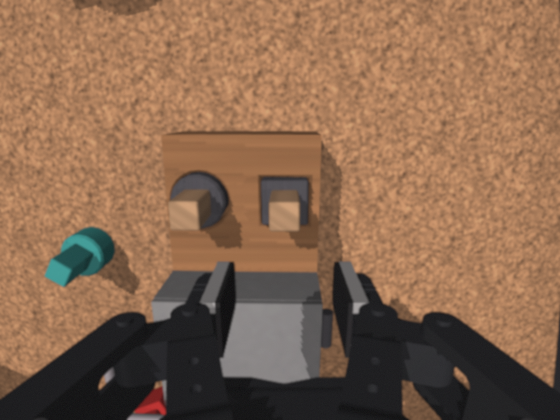

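carry_out:
  rows:
    - [0,-0.01,0.01,0]
    - [0,-0.02,0.019,0]
    - [0,-0.022,0.021,0]
    - [0,-0.024,0.023,0]
    - [0,-0.024,0.023,0]
    - [0,-0.021,0.02,0]
    - [0,-0.014,0.013,0]
    - [0,-0.008,0.008,0]
    - [0,-0.003,0.003,0]
    - [0,-0.001,0.001,0]

```text
time: 20.33
position: [0.4764, 0.0377, 0.1973]
tcp_rot: [-0.44, -0.542, -0.457, 0.551]
ft_force: [0.5, -1.0, -0.7]
width: 0.504
```

```bash
python3 - <<'E'
from h import *
plan([.4916,.0401,.15],-.1995)
o=readout.get_obs();c=camera('wrist');save(c,'w16');pickle.dump((o,c),open('w16.pkl','wb'))
E
```

```text
t 20.33 tcp [0.4764 0.0377 0.1973] jawyaw -0.1966 tilt 1.6 q [-0.16  0.39  1.81  0.01  0.96  0.03] w 0.504 F [ 0.5 -1.  -0.7]
 d tool mm [46.9 15.7 -5.1]
 turn deg (about tool x) 0.17 or -179.83
 d tool mm if turned first [46.9 15.7 -5.1]
```

View pics/w16.png

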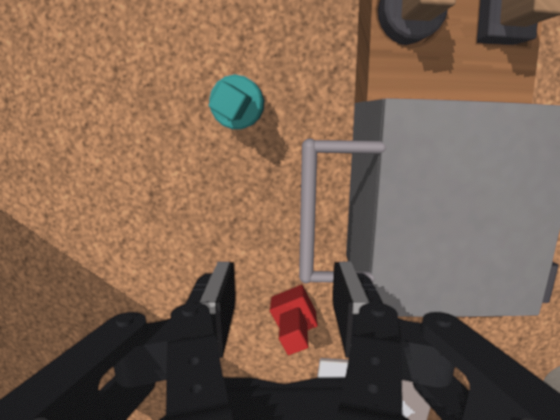

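Bar ends are at (308,146) and (306,278), and the red look-alike at (293,320) is below and in front. I'll compute the bar's middle.

```bash
python3 - <<'E'
from h import *
o,c=pickle.load(open('w16.pkl','rb'));r_,t_=ext(c,o);t_=t_+np.array([-.3,-1.4,2.5])*1e-3
for nm,pts,z in[('bar',[(308,146),(306,278)],.113),('red',[(293,330)],.07),('turq',[(230,100)],.07)]:
    for u in pts:
        r=least_squares(lambda x:(projc((r_@np.array([x[0],x[1],z])+t_)[None],c)-u).ravel(),[.5,0]);print(nm,r.x.round(4))
E
```

```text
bar [0.4993 0.0846]
bar [ 0.4815 -0.0062]
red [ 0.4586 -0.0755]
turq [0.4497 0.1251]
```

carry_out:
  rows:
    - [0,0.004,-0.001,0]
    - [0.006,0.005,-0.001,0]
    - [0.01,0.004,0,0]
    - [0.01,0.002,0,0]
    - [0.006,0,0,0]
    - [0.003,0,0,0]
  fingers: 0.42

```text
time: 20.88
position: [0.4986, 0.0385, 0.1581]
tcp_rot: [-0.442, -0.543, -0.456, 0.549]
ft_force: [-0.7, -0.2, 0.0]
width: 0.416
```

```bash
python3 - <<'E'
from h import *
plan([.491,.0397,.101],-.1995)
E
```

```text
t 20.88 tcp [0.4986 0.0385 0.1581] jawyaw -0.1937 tilt 1.26 q [-0.15  0.48  1.8   0.01  0.88  0.04] w 0.416 F [-0.7 -0.2  0. ]
 d tool mm [57.2 -6.5  0.6]
 turn deg (about tool x) 0.33 or -179.67
 d tool mm if turned first [57.2 -6.5  0.7]
```

carry_out:
  rows:
    - [0,-0.002,0,0.3]
    - [0.004,-0.002,0,0]
    - [0.006,-0.001,0,0]
    - [0.008,-0.0005,0,0]
    - [0.004,0,0,0]
    - [0.002,0,0,0]

```text
time: 21.38
position: [0.4923, 0.0406, 0.1308]
tcp_rot: [-0.441, -0.544, -0.455, 0.551]
ft_force: [0.1, 0.5, 0.2]
width: 0.426
```

```bash
python3 - <<'E'
from h import *
plan([.491,.0397,.101],-.1995)
o=readout.get_obs();c=camera('wrist');save(c,'w17')
E
```

```text
t 21.38 tcp [0.4923 0.0406 0.1308] jawyaw -0.1985 tilt 1.33 q [-0.15  0.52  1.84  0.01  0.81  0.04] w 0.426 F [0.1 0.5 0.2]
 d tool mm [29.8 -0.4  1.3]
 turn deg (about tool x) 0.06 or -179.94
 d tool mm if turned first [29.8 -0.4  1.3]
```

View pics/w17.png

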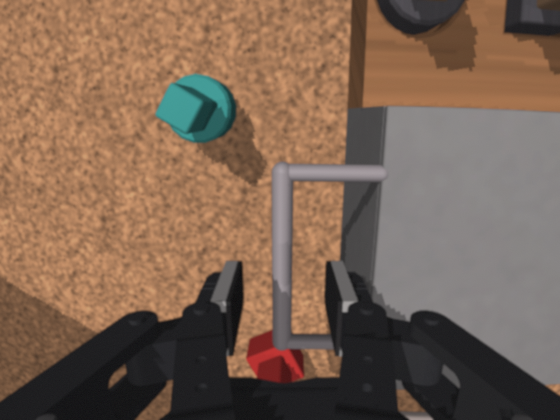

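The bar at column 283 is centred between the fingers (240 and 328). Descending and pinching.

carry_out:
  rows:
    - [0.005,0,0.0005,0]
    - [0.008,0,0.0005,0]
    - [0.008,0,0,0]
    - [0.005,0,0,0]
    - [0.002,0,0,0]
    - [0.001,0,0,0]

```text
time: 21.93
position: [0.4916, 0.0396, 0.0987]
tcp_rot: [-0.44, -0.544, -0.455, 0.551]
ft_force: [0.3, -0.1, -0.5]
width: 0.421
```

```bash
python3 - <<'E'
from h import *
plan([.491,.0397,.101],-.1995)
E
```

```text
t 21.93 tcp [0.4916 0.0396 0.0987] jawyaw -0.1989 tilt 1.31 q [-0.15  0.57  1.86  0.01  0.73  0.04] w 0.421 F [ 0.3 -0.1 -0.5]
 d tool mm [-2.2 -0.7 -0. ]
 turn deg (about tool x) 0.03 or -179.97
 d tool mm if turned first [-2.2 -0.7 -0. ]
```

carry_out:
  rows:
    - [0,0,0,0]
    - [0,0,0,0]
    - [0,0,0,0]
    - [0,0,0,0]
    - [0,0,0,0]
  fingers: 0
  squeeze: 25

```text
time: 22.35
position: [0.4904, 0.0398, 0.0983]
tcp_rot: [-0.44, -0.543, -0.456, 0.551]
ft_force: [-0.0, 0.2, -2.2]
width: 0.105
```

```bash
python3 - <<'E'
from h import *
plan([.491,.0397,.101],-.1995)
for d in range(0,111,6):
    a=np.radians(d)
    x=.175*np.cos(a)+.003*np.sin(a); z=.175*np.sin(a)+.003*np.cos(a)
    print(d,'forward mm',round((.175-x)*1e3,1),'up',round((z-.003)*1e3,1),end='; ')
E
```

```text
t 22.35 tcp [0.4904 0.0398 0.0983] jawyaw -0.199 tilt 1.46 q [-0.15  0.58  1.86  0.01  0.73  0.04] w 0.105 F [-0.   0.2 -2.2]
 d tool mm [-2.7  0.5 -0. ]
 turn deg (about tool x) 0.03 or -179.97
 d tool mm if turned first [-2.7  0.5 -0. ]
0 forward mm 0.0 up 0.0; 6 forward mm 0.6 up 18.3; 12 forward mm 3.2 up 36.3; 18 forward mm 7.6 up 53.9; 24 forward mm 13.9 up 70.9; 30 forward mm 21.9 up 87.1; 36 forward mm 31.7 up 102.3; 42 forward mm 42.9 up 116.3; 48 forward mm 55.7 up 129.1; 54 forward mm 69.7 up 140.3; 60 forward mm 84.9 up 150.1; 66 forward mm 101.1 up 158.1; 72 forward mm 118.1 up 164.4; 78 forward mm 135.7 up 168.8; 84 forward mm 153.7 up 171.4; 90 forward mm 172.0 up 172.0; 96 forward mm 190.3 up 170.7; 102 forward mm 208.5 up 167.6; 108 forward mm 226.2 up 162.5;
```

carry_out:
  rows:
    - [-0.006,0,0,0]
    - [-0.012,0.0005,0,0]
    - [-0.012,0.001,0,0]
    - [-0.012,0.002,0,0]
    - [-0.012,0.003,0,0]
    - [-0.01,0.003,0,0]

```text
time: 22.85
position: [0.5032, 0.0372, 0.1633]
tcp_rot: [-0.44, -0.544, -0.455, 0.551]
ft_force: [2.7, 0.1, -5.3]
width: 0.103
```

```bash
cat >> h.py <<'E'
def flap(): 
    o=readout.get_obs();p,M=pose(o);d=p-np.array([.4904,.0398,.0983]);f=d@[.9802,-.198,0];l=d@[.198,.9802,0];u=d[2]
    a=np.degrees(np.arctan2(u+.003,.175-f)-np.arctan2(.003,.175));rr=np.hypot(u+.003,.175-f)
    print('t',round(o['time'],2),'fwd',round(f*1e3,1),'up',round(u*1e3,1),'lat',round(l*1e3,1),'angle',a.round(1),'radius err mm',round((rr-.17503)*1e3,1),'F',o['ft_force'].round(1),'w',round(o['width'],3),'yaw',round(np.arctan2(M[1,1],M[0,1]),3),'tilt vec',M[:,0].round(3))
E
python3 -c "
from h import *
flap()"
```

```text
t 22.85 fwd 13.0 up 65.0 lat -0.1 angle 21.8 radius err mm 0.6 F [ 2.7  0.1 -5.3] w 0.103 yaw -0.2 tilt vec [-0.021  0.011 -1.   ]
```

carry_out:
  rows:
    - [-0.011,0.005,0,0]
    - [-0.011,0.005,0,0]
    - [-0.0105,0.006,0,0]
    - [-0.01,0.0065,0,0]
    - [-0.0095,0.0075,0,0]
    - [-0.009,0.008,0,0]

```text
time: 23.35
position: [0.5445, 0.0286, 0.2267]
tcp_rot: [-0.441, -0.546, -0.453, 0.549]
ft_force: [3.7, 0.1, -10.4]
width: 0.104
```

```bash
python3 -c "
from h import *
flap()"
```

```text
t 23.35 fwd 55.3 up 128.4 lat -0.2 angle 46.7 radius err mm 2.7 F [  3.7   0.1 -10.4] w 0.104 yaw -0.201 tilt vec [-0.014  0.011 -1.   ]
```

carry_out:
  rows:
    - [-0.007,0.009,0,0]
    - [-0.007,0.0095,0,0]
    - [-0.006,0.01,0,0]
    - [-0.005,0.0105,0,0]
    - [-0.0045,0.011,0,0]
    - [-0.004,0.011,0,0]

```text
time: 23.85
position: [0.5921, 0.0188, 0.2604]
tcp_rot: [-0.432, -0.537, -0.463, 0.557]
ft_force: [-5.6, 1.4, 3.4]
width: 0.104
```

```bash
python3 -c "
from h import *
flap()"
```

```text
t 23.85 fwd 103.9 up 162.1 lat -0.5 angle 65.7 radius err mm 4.7 F [-5.6  1.4  3.4] w 0.104 yaw -0.199 tilt vec [-0.048  0.016 -0.999]
```

carry_out:
  rows:
    - [-0.003,0.01,0,0]
    - [-0.002,0.011,0,0]
    - [-0.001,0.011,0,0]
    - [-0.001,0.011,0,0]
    - [-0.0005,0.011,0,0]

```text
time: 24.27
position: [0.6351, 0.0099, 0.2731]
tcp_rot: [-0.426, -0.531, -0.469, 0.562]
ft_force: [-5.6, 1.3, 7.9]
width: 0.101
```

```bash
python3 -c "
from h import *
flap();plan([0,0,0])"
```

```text
t 24.27 fwd 147.7 up 174.8 lat -0.7 angle 80.3 radius err mm 4.8 F [-5.6  1.3  7.9] w 0.101 yaw -0.198 tilt vec [-0.073  0.018 -0.997]
t 24.27 tcp [0.6351 0.0099 0.2731] jawyaw -0.1978 tilt 4.32 q [-0.16  0.53  1.3   0.01  1.38  0.03] w 0.101 F [-5.6  1.3  7.9]
 d tool mm [ 318.4 -598.5  135.7]
```

carry_out:
  rows:
    - [0,0.01,0,0]
    - [0.001,0.011,0,0]
    - [0.001,0.011,0,0]
    - [0.001,0.008,0,0]
    - [0.001,0.004,0,0]

```text
time: 24.68
position: [0.6747, 0.0017, 0.2746]
tcp_rot: [-0.425, -0.529, -0.471, 0.564]
ft_force: [-2.3, 0.1, 3.8]
width: 0.103
```

```bash
python3 -c "
from h import *
flap()"
```

```text
t 24.68 fwd 188.2 up 176.3 lat -0.8 angle 93.2 radius err mm 4.7 F [-2.3  0.1  3.8] w 0.103 yaw -0.198 tilt vec [-0.08   0.018 -0.997]
```

carry_out:
  rows:
    - [0,0,0,0]
    - [0,0,0,0]
    - [0,0,0,0]
  fingers: 0.45

```text
time: 24.93
position: [0.6761, 0.0014, 0.2741]
tcp_rot: [-0.426, -0.53, -0.47, 0.563]
ft_force: [-0.2, 0.1, 0.2]
width: 0.45
```

carry_out:
  rows:
    - [-0.006,0,0,0]
    - [-0.012,0,0,0]
    - [-0.015,0,0,0]
    - [-0.015,0,0,0]
    - [-0.008,0,0,0]
    - [-0.003,0,0,0]

```text
time: 25.43
position: [0.6793, 0.0008, 0.3336]
tcp_rot: [-0.425, -0.528, -0.471, 0.564]
ft_force: [0.4, -0.6, 0.2]
width: 0.447
```

```bash
python3 -c "
from h import *
flap()
c=camera('scene');save(c,'s5');c=camera('wrist');save(c,'w18')"
```

```text
t 25.43 fwd 192.9 up 235.3 lat -0.8 angle 93.3 radius err mm 63.9 F [ 0.4 -0.6  0.2] w 0.447 yaw -0.197 tilt vec [-0.08   0.019 -0.997]
```

View pics/s5.png

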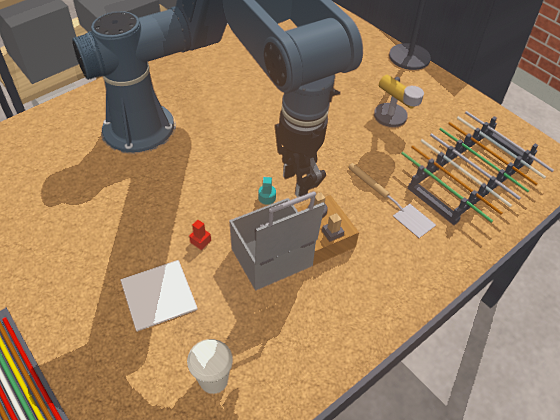

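View pics/w18.png

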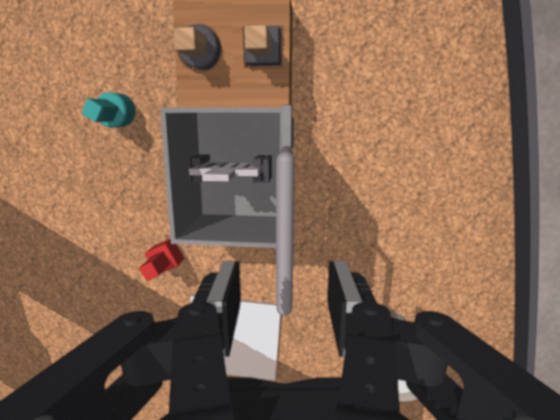

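The flap stands open. In the wrist view the bar is at column 285, and the plate in the compartment has its tab at about (217,173). Next I turn 90° (camera toward the robot) above the plate.

```bash
python3 -c "
from h import *
plan([.5876,.0207,.34],1.371)"
```

```text
t 25.53 tcp [0.6791 0.0009 0.3329] jawyaw -0.1968 tilt 4.75 q [-0.17  0.56  1.09  0.01  1.58  0.03] w 0.446 F [ 0.   0.3 -0.2]
 d tool mm [  0.7 -93.9  -1.6]
 turn deg (about tool x) -89.83 or 90.17
 d tool mm if turned first [ -6.9   0.7 -93.6]
```

carry_out:
  rows:
    - [-0.006,-0.01,0,0]
    - [-0.004,-0.02,0,0]
    - [0,-0.025,0,0]
    - [0,-0.02,0,0]
    - [0,-0.011,0,0]
    - [0,-0.006,0,0]
    - [0,-0.002,0,0]
  fingers: 0.7

```text
time: 26.12
position: [0.5779, 0.0207, 0.3467]
tcp_rot: [-0.421, -0.525, -0.474, 0.567]
ft_force: [-0.1, -0.9, -0.1]
width: 0.695
```

carry_out:
  rows:
    - [0,0,0,-4]
    - [0,0,0,-7]
    - [0,0,0,-7]
    - [0,0,0,-7]
    - [0,0,0,-7]
    - [0,0,0,-7]
    - [0,0,0,-7]
    - [0,0,0,-7]
    - [0,0,0,-7]
    - [0,0,0,-7]
    - [0,0,0,-7]
    - [0,0,0,-7]
    - [0,0,0,-5]
    - [0,0,0,-2]
    - [0,0,0,0]

```text
time: 27.37
position: [0.5803, 0.0196, 0.3415]
tcp_rot: [0.668, 0.07, 0.738, -0.061]
ft_force: [0.9, -0.7, 0.2]
width: 0.702
```

```bash
python3 -c "
from h import *
plan([.5876,.0207,.25],1.371);print(pose(readout.get_obs())[1].round(3))"
```

```text
t 27.37 tcp [0.5803 0.0196 0.3415] jawyaw 1.3842 tilt 5.74 q [-0.16  0.41  1.33  0.01  1.5  -1.55] w 0.702 F [ 0.9 -0.7  0.2]
 d tool mm [90.4  2.2 16. ]
 turn deg (about tool x) 0.76 or -179.24
 d tool mm if turned first [90.4  2.3 16. ]
[[-0.098  0.185  0.978]
 [ 0.021  0.983 -0.184]
 [-0.995  0.003 -0.1  ]]
```

carry_out:
  rows:
    - [0.01,0.0005,0.003,0.7]
    - [0.02,0.001,0.004,0]
    - [0.02,0.0005,0.004,0]
    - [0.02,0,0.003,0]
    - [0.012,0,0.001,0]
    - [0.005,0,0.0005,0]
    - [0.002,0,0,0]

```text
time: 27.95
position: [0.5898, 0.0198, 0.2441]
tcp_rot: [0.668, 0.078, 0.737, -0.07]
ft_force: [0.3, 0.3, 0.2]
width: 0.701
```

```bash
python3 -c "
from h import *
plan([.5876,.0207,.25],1.371)
o=readout.get_obs();c=camera('wrist');save(c,'w19');pickle.dump((o,c),open('w19.pkl','wb'))
plan([.5876,.0207,.16],1.371)
"
```

```text
t 27.95 tcp [0.5898 0.0198 0.2441] jawyaw 1.36 tilt 5.6 q [-0.16  0.51  1.44  0.01  1.3  -1.52] w 0.701 F [0.3 0.3 0.2]
 d tool mm [-5.6  0.4 -2.9]
 turn deg (about tool x) -0.63 or 179.37
 d tool mm if turned first [-5.6  0.4 -2.9]
t 28.0 tcp [0.5896 0.0199 0.2439] jawyaw 1.3602 tilt 5.65 q [-0.16  0.51  1.44  0.01  1.3  -1.52] w 0.7 F [-1.2 -0.9 -0.8]
 d tool mm [83.7  0.3  6.2]
 turn deg (about tool x) -0.62 or 179.38
 d tool mm if turned first [83.7  0.4  6.2]
```

View pics/w19.png

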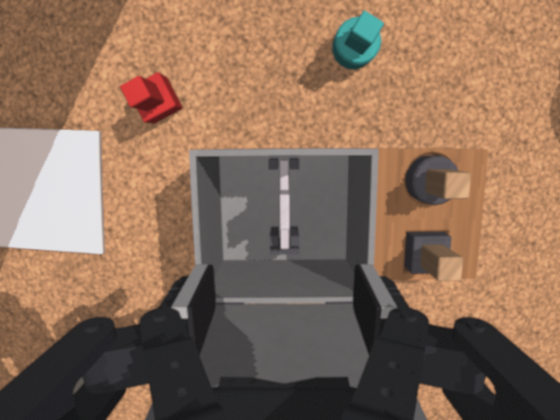

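```bash
python3 - <<'E'
import cv2
a=cv2.imread('pics/w19.png')[140:310,180:400];cv2.imwrite('pics/w19a.png',cv2.resize(a,None,fx=3.5,fy=3.5,interpolation=cv2.INTER_CUBIC))
E
python3 - <<'E'
from h import *
o,c=pickle.load(open('w19.pkl','rb'));r_,t_=ext(c,o);t_=t_+np.array([-.3,-1.4,2.5])*1e-3
s=[.5994,.0183,-.1995]
P=np.array([[-27,-4,100],[-27,4,100],[3,4,100],[3,-4,100],[-54,0,65],[30,0,65],[-65,-75,110],[-65,75,110]])*1e-3
u=projc(st2w(s,P)@r_.T+t_,c);print(((u-[180,140]+.5)*3.5-.5).round(0))
E
```

```text
[[343. 192.]
 [376. 192.]
 [377. 314.]
 [344. 314.]
 [358.  73.]
 [362. 381.]
 [ 28.  37.]
 [686.  29.]]
```

View pics/w19a.png

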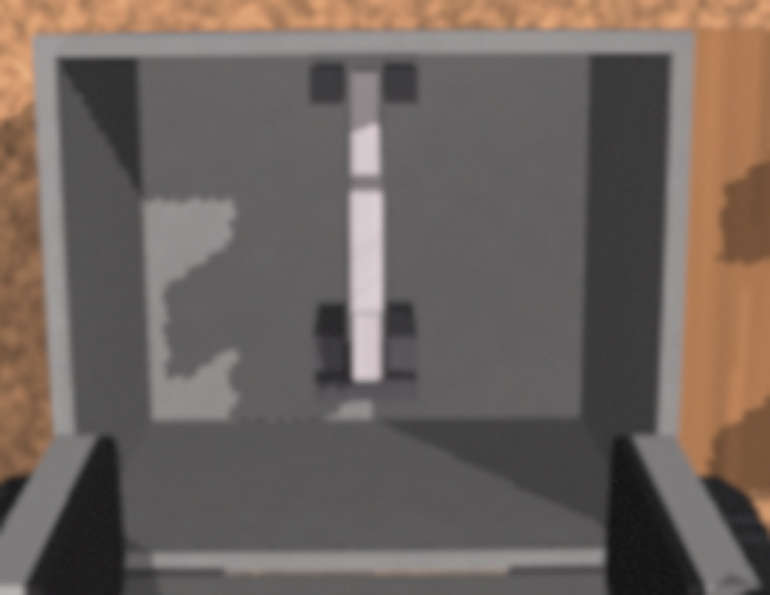

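carry_out:
  rows:
    - [0.01,0.0008,0.001,-0.6]
    - [0.02,0.0006,0.002,0]
    - [0.022,0,0.002,0]
    - [0.016,0,0.001,0]
    - [0.008,0,0.001,0]
    - [0.003,0,0,0]

```text
time: 28.5
position: [0.5945, 0.0211, 0.165]
tcp_rot: [0.673, 0.074, 0.732, -0.066]
ft_force: [-0.0, 0.0, -0.1]
width: 0.699
```

```bash
python3 -c "
from h import *
plan([.5876,.0217,.067],1.371)
o=readout.get_obs();c=camera('wrist');save(c,'w20')
"
```

```text
t 28.5 tcp [0.5945 0.0211 0.165 ] jawyaw 1.3712 tilt 4.83 q [-0.16  0.6   1.51  0.01  1.12 -1.53] w 0.699 F [-0.   0.  -0.1]
 d tool mm [98.3 -1.   1.4]
 turn deg (about tool x) 0.01 or -179.99
 d tool mm if turned first [98.3 -1.   1.4]
```

View pics/w20.png

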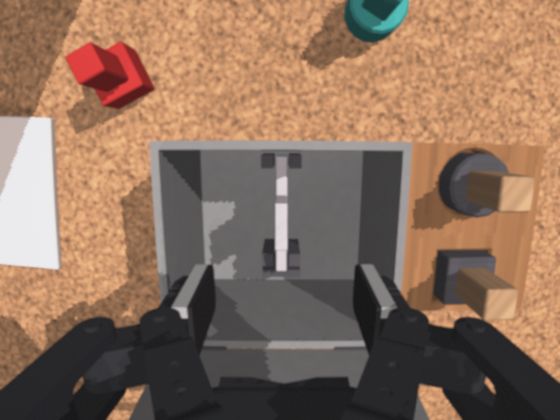

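carry_out:
  rows:
    - [0.008,-0.0005,0,0]
    - [0.016,-0.0005,0,0]
    - [0.018,0,0.001,0]
    - [0.012,0,0,0]
    - [0.006,0,0,0]
    - [0.003,0,0,0]

```text
time: 29.05
position: [0.5957, 0.0202, 0.1048]
tcp_rot: [0.679, 0.074, 0.727, -0.067]
ft_force: [0.2, 0.4, -0.7]
width: 0.699
```

```bash
python3 -c "
from h import *
plan([.5876,.0217,.067],1.371)
"
```

```text
t 29.05 tcp [0.5957 0.0202 0.1048] jawyaw 1.3716 tilt 3.97 q [-0.16  0.68  1.56  0.01  0.97 -1.53] w 0.699 F [ 0.2  0.4 -0.7]
 d tool mm [38.3 -0.3 -5.6]
 turn deg (about tool x) 0.03 or -179.97
 d tool mm if turned first [38.3 -0.3 -5.6]
```

Descending moves reduce the tilt, which helps.

carry_out:
  rows:
    - [0.005,0,-0.002,0]
    - [0.01,0,-0.002,0]
    - [0.01,0,-0.001,0]
    - [0.006,0,0,0]
    - [0.003,0,0,0]
    - [0.001,0,0,0]

```text
time: 29.55
position: [0.5896, 0.0217, 0.069]
tcp_rot: [0.681, 0.074, 0.726, -0.067]
ft_force: [0.8, -0.2, -0.0]
width: 0.696
```

```bash
python3 -c "
from h import *
plan([.5876,.0217,.067],1.371)
o=readout.get_obs();c=camera('wrist');save(c,'w21')
"
```

```text
t 29.55 tcp [0.5896 0.0217 0.069 ] jawyaw 1.3717 tilt 3.69 q [-0.16  0.72  1.6   0.01  0.89 -1.53] w 0.696 F [ 0.8 -0.2 -0. ]
 d tool mm [ 2.1 -0.4 -1.8]
 turn deg (about tool x) 0.04 or -179.96
 d tool mm if turned first [ 2.1 -0.4 -1.8]
```

View pics/w21.png

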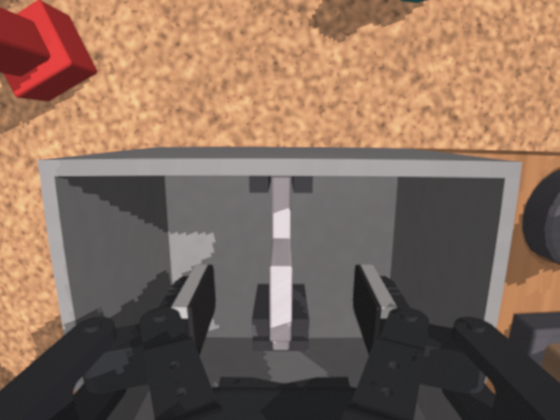

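The tab is between the fingers: column 281 between 213 and 355, rows 265-345. Closing on it.

carry_out:
  rows:
    - [0.001,-0.0003,-0.001,0]
    - [0,0,0,0]
    - [0,0,0,0]
    - [0,0,0,0]
    - [0,0,0,0]
    - [0,0,0,0]
    - [0,0,0,0]
    - [0,0,0,0]
  fingers: 0
  squeeze: 70

```text
time: 30.27
position: [0.5894, 0.0215, 0.0689]
tcp_rot: [0.682, 0.074, 0.725, -0.067]
ft_force: [0.1, 0.3, -1.3]
width: 0.082
```

```bash
python3 -c "
from h import *
p,M=pose(readout.get_obs())
plan(p+[0,0,.17],1.371)
"
```

```text
t 30.27 tcp [0.5894 0.0215 0.0689] jawyaw 1.3717 tilt 3.55 q [-0.16  0.72  1.6   0.01  0.88 -1.53] w 0.082 F [ 0.1  0.3 -1.3]
 d tool mm [-169.7    0.6  -10.5]
 turn deg (about tool x) 0.04 or -179.96
 d tool mm if turned first [-169.7    0.6  -10.5]
```

carry_out:
  rows:
    - [-0.004,0,-0.0003,0]
    - [-0.006,0,-0.0004,0]
    - [-0.008,0,-0.0005,0]
    - [-0.008,0,-0.0005,0]
    - [-0.008,0,-0.0005,0]
    - [-0.006,0,-0.0004,0]

```text
time: 30.77
position: [0.5881, 0.0215, 0.1115]
tcp_rot: [0.68, 0.074, 0.726, -0.067]
ft_force: [0.8, -0.2, -1.6]
width: 0.086
```

```bash
python3 -c "
from h import *
plan([.5894,.0215,.235],1.371)
"
```

```text
t 30.77 tcp [0.5881 0.0215 0.1115] jawyaw 1.3717 tilt 3.74 q [-0.16  0.66  1.58  0.01  0.97 -1.53] w 0.086 F [ 0.8 -0.2 -1.6]
 d tool mm [-123.4    0.6   -6.8]
 turn deg (about tool x) 0.04 or -179.96
 d tool mm if turned first [-123.4    0.6   -6.8]
```

carry_out:
  rows:
    - [-0.008,0,-0.0005,0]
    - [-0.014,0,-0.001,0]
    - [-0.018,0,-0.001,0]
    - [-0.02,0,-0.0015,0]
    - [-0.02,0,-0.0015,0]
    - [-0.016,0,-0.001,0]
    - [-0.012,0,-0.001,0]
    - [-0.007,0,-0.001,0]
    - [-0.003,0,0,0]
    - [-0.001,0,0,0]

```text
time: 31.6
position: [0.5869, 0.0214, 0.2448]
tcp_rot: [0.683, 0.073, 0.724, -0.067]
ft_force: [0.0, -0.3, -0.9]
width: 0.078
```

```bash
python3 - <<'E'
from h import *
T=pickle.load(open('top0.pkl','rb'))
P=np.array([[70,70,8],[70,-70,8],[-70,-70,8],[-70,70,8]])*1e-3
U=np.array([(384,197),(441,208),(430,265),(372,252)],float)
for U_ in (U,):
    f=lambda p:(proj(st2w(p,P),T)-U_).ravel()
    r=least_squares(f,[.5,-.22,-.2]);print('pad',r.x.round(4),r.fun.round(1))
plan([.5894,.0215,.235],1.371)
c=camera('scene');save(c,'s6')
a=c['color'][:,:,::-1][130:350,100:380];cv2.imwrite('pics/s6c.png',cv2.resize(a,None,fx=2.7,fy=2.7,interpolation=cv2.INTER_CUBIC))
plan([r.x[0],r.x[1],.235],1.371)
E
```

```text
pad [ 0.5235 -0.25   -0.2418] [-0.9 -1.5  0.   0.4  0.9  0.9 -0.1  0.2]
t 31.6 tcp [0.5869 0.0214 0.2448] jawyaw 1.3718 tilt 3.37 q [-0.16  0.48  1.47  0.01  1.24 -1.53] w 0.078 F [ 0.  -0.3 -0.9]
 d tool mm [9.7 0.6 3. ]
 turn deg (about tool x) 0.05 or -179.95
 d tool mm if turned first [9.7 0.6 3. ]
t 31.65 tcp [0.5869 0.0214 0.2447] jawyaw 1.3718 tilt 3.38 q [-0.16  0.48  1.47  0.01  1.24 -1.53] w 0.081 F [ 1.   0.5 -0.9]
 d tool mm [   9.2 -278.6   -7.9]
 turn deg (about tool x) 0.05 or -179.95
 d tool mm if turned first [   9.1 -278.6   -7.7]
```

View pics/s6c.png

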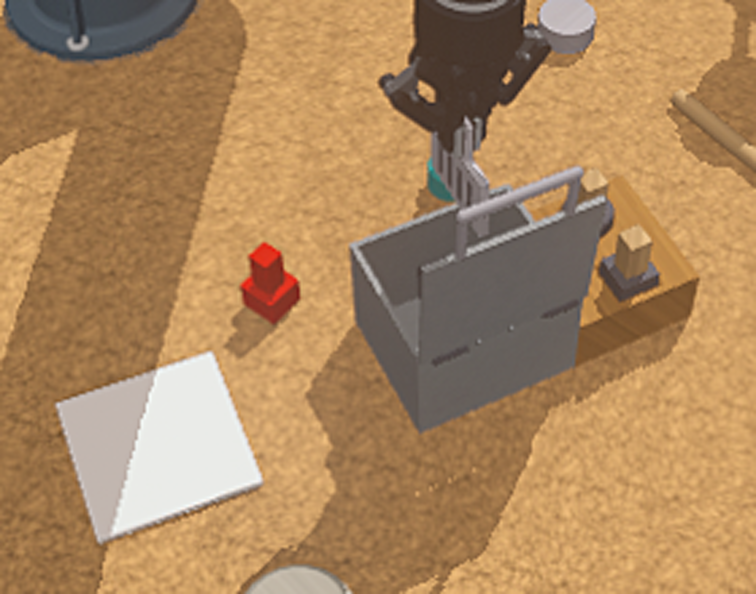

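The plate is held above the compartment. The pad centre is about (0.523,-0.250). Moving across.

carry_out:
  rows:
    - [0,-0.006,0,0]
    - [0,-0.012,0,0]
    - [0,-0.018,-0.0005,0]
    - [0,-0.022,-0.0005,0]
    - [0,-0.024,-0.0005,0]
    - [0,-0.024,-0.0005,0]
    - [0,-0.024,-0.0005,0]
    - [0,-0.024,-0.0005,0]
    - [0,-0.024,-0.0005,0]
    - [0,-0.022,-0.0005,0]
    - [0,-0.02,-0.0005,0]
    - [0,-0.016,-0.0005,0]
    - [0,-0.012,0,0]
    - [0,-0.007,0,0]
    - [0,-0.003,0,0]
    - [0,-0.001,0,0]

```text
time: 32.98
position: [0.5154, -0.2524, 0.2285]
tcp_rot: [0.672, 0.077, 0.734, -0.066]
ft_force: [-0.0, -0.6, -1.4]
width: 0.084
```

```bash
python3 - <<'E'
from h import *
plan([.5235,-.25,.2],1.371)
E
```

```text
t 32.98 tcp [ 0.5154 -0.2524  0.2285] jawyaw 1.3686 tilt 5.14 q [-0.63  0.5   1.5  -0.03  1.23 -1.99] w 0.084 F [-0.  -0.6 -1.4]
 d tool mm [27.7  3.8 10. ]
 turn deg (about tool x) -0.14 or 179.86
 d tool mm if turned first [27.7  3.8 10. ]
```

carry_out:
  rows:
    - [0,0.001,0.003,0]
    - [0,0.001,0.003,0]
    - [0,0.001,0.002,0]
    - [0,0,0.001,0]
    - [0,0,0,0]
    - [0,0,0,0]
    - [0,0,0,0]

```text
time: 33.57
position: [0.527, -0.2466, 0.2274]
tcp_rot: [0.672, 0.075, 0.734, -0.063]
ft_force: [0.7, -0.5, -1.3]
width: 0.081
```

```bash
python3 - <<'E'
from h import *
plan([.5235,-.25,.2],1.371);print(readout.get_obs()['joint_velocities'].round(4))
for n in['scene','top','wrist']:
    c=camera(n);save(c,n+'9')
a=cv2.imread('pics/scene9.png')[130:350,90:370];cv2.imwrite('pics/s9c.png',cv2.resize(a,None,fx=2.7,fy=2.7,interpolation=cv2.INTER_CUBIC))
a=cv2.imread('pics/top9.png')[90:300,190:470];cv2.imwrite('pics/t9c.png',cv2.resize(a,None,fx=2.7,fy=2.7,interpolation=cv2.INTER_CUBIC))
E
```

```text
t 33.57 tcp [ 0.527  -0.2466  0.2274] jawyaw 1.3744 tilt 5.19 q [-0.61  0.51  1.48 -0.03  1.24 -1.98] w 0.081 F [ 0.7 -0.5 -1.3]
 d tool mm [27.5 -4.3 -0.3]
 turn deg (about tool x) 0.19 or -179.81
 d tool mm if turned first [27.5 -4.3 -0.2]
[0.0099 0.0014 0.0018 0.0007 0.002  0.0008]
```

View pics/s9c.png

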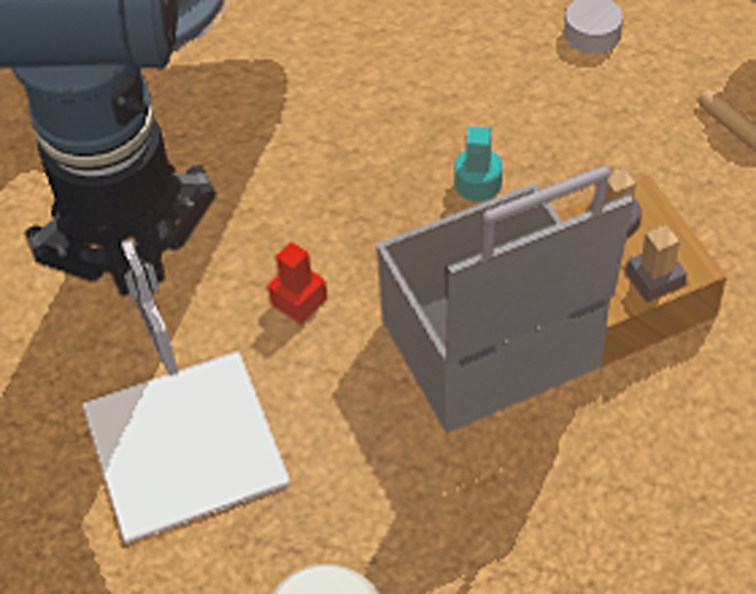

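View pics/t9c.png

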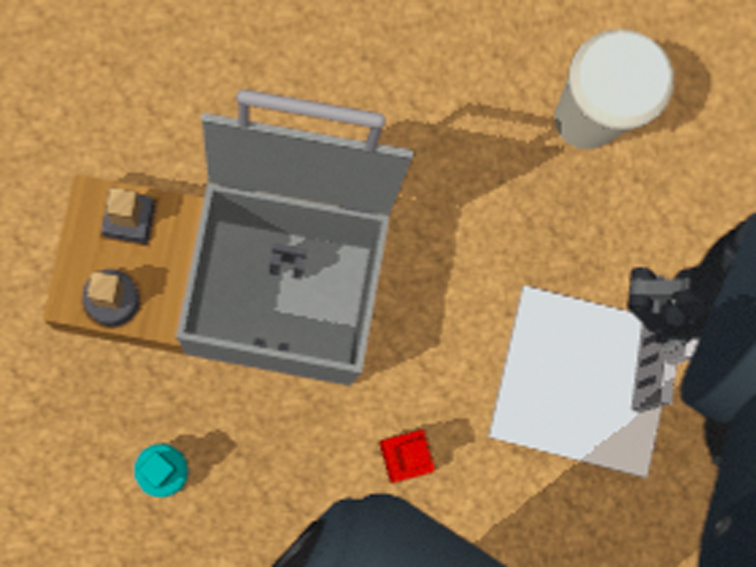

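View pics/wrist9.png

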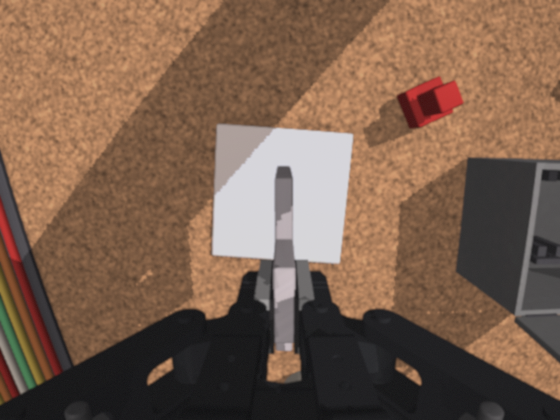

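```bash
python3 - <<'E'
from h import *
T=pickle.load(open('top0.pkl','rb'));S=pickle.load(open('scene0.pkl','rb'))
P=np.array([[70,70,8],[70,-70,8],[-70,-70,8],[-70,70,8]])*1e-3
U=(np.array([(287,483),(127,543),(85,403),(237,353)],float)+.5)/2.7-.5+[90,130]
r=least_squares(lambda p:(proj(st2w(p,P),S)-U).ravel(),[.52,-.25,-.2]);print('pad scene',r.x.round(4),r.fun.round(1))
o=readout.get_obs();c=camera('wrist')
U=np.array([(340,263),(213,256),(218,125),(352,133)],float)
r=least_squares(lambda p:(proj(st2w(p,P),c,o)-U).ravel(),[.52,-.25,-.2]);print('pad wrist',r.x.round(4),r.fun.round(1))
# expected plate corners in scene/top
p,M=pose(o);y=np.arctan2(M[1,1],M[0,1])-np.pi/2
for nm,cc,s,off in(('scene',S,2.7,[90,130]),('top',T,2.7,[190,90])):
    L=np.array([[-42,0,-64],[42,0,-64],[42,0,-4],[-42,0,-4]])*1e-3
    W=st2w([p[0],p[1],y],L)+[0,0,p[2]]
    print(nm,((proj(W,cc)-off+.5)*s-.5).round(0).tolist())
print(o['time'],p,o['joint_velocities'].round(4))
E
```

```text
pad scene [ 0.5237 -0.2481 -0.2691] [ 1.4 -0.  -1.  -0.3 -1.1  0.5  0.8 -0.4]
pad wrist [ 0.522  -0.246  -0.2604] [ 1.   0.9 -0.6  0.6 -2.  -1.   1.6 -0.1]
scene [[137.0, 297.0], [175.0, 380.0], [161.0, 332.0], [123.0, 248.0]]
top [[635.0, 409.0], [650.0, 298.0], [680.0, 283.0], [664.0, 402.0]]
33.7167 [ 0.5267786  -0.24691534  0.22742856] [-0.0048 -0.0019  0.0012 -0.0005 -0.0015  0.0004]
```

```bash
python3 - <<'E'
from h import *
o=readout.get_obs();print(o['position'],o['width'],o['time'])
print(bot.hand_in())
E
```

```text
[ 0.52676074 -0.24701981  0.22741149] 0.08238074892173429 33.7667
the job is handed in; nothing more can be done
None
```

I handed the job in at 33.8 s of the 72 s allowed. `hand_in` gives no verdict, so the results below are my own readings.

- **Formers:** both are seated in their own nests and were let go before I touched the flap. Each was on the nest floor, with the tool 34 mm above it. That is the height at which I had gripped them, and I felt 6 to 9 N of floor contact. The later pictures show both upright in place.
- **Flap:** it stands open at about 93° by the arm's path (about 1.6 rad), and the last pictures show it still open.
- **Plate:** it was drawn out by its tab and is held at 70 N, with an opening of about 7 mm. The gripper is within 5 mm of the pad centre, which the three cameras place within 4 mm of each other. The plate's underside is about 0.16 m above the bench. Its visible corners match an upright plate to within about 3 pixels.
- **Bystanders:** I never touched the cup, tin, paddle or the red and turquoise look-alikes. The last pictures show the cup, tin and look-alikes standing as before, but only part of the paddle is in view.

Two things disagreed with expectation:

- **Gripper tilt:** the gripper is tilted 5.2°, a drift that came mainly from pushing the flap. The limit is on the plate, which looks upright.
- **Stand position:** the wrist camera and the fixed cameras differed by 1 to 2 mm, so I checked each seating in close-up wrist views on the way down.

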